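# Build a clutch pack on the splined hub and bolt it in

## Robot

A 6-joint arm with a two-finger parallel gripper is mounted at the origin on a cart in front of the work surface, level with it; the furniture and walls round the work are solid. World frame = base frame: x ahead of the robot, y to its left, z up, the work surface at z = 0. Lengths are in mm, angles in degrees, forces in N, time in s.
With the tool pointing down it reaches from about 300 to 950 mm from the base axis. Payload 3.1 kg.
Tool frame: the origin (TCP) lies on the centre line of the jaws, within the pads' length; the fingertips stand 17 mm ahead of it and the grasp point (between the pads) lies 2 mm behind it (nose_length is the distance from the TCP to the fingertips, in mm); z points along the fingers, y is the direction in which the jaws open and shut (so a half turn about z gives the same grasp; the last joint's range is limited). The gripper opens to 85 mm and grips with 20 to 120 N. Pads are 22 mm wide; open, the fingers measure 114 mm over their backs; the gripper's body (76 mm by 85 mm) begins 54 mm behind the grasp point. The pads swing forward as they close: fully open they stand 13 mm farther back than shut.
Start: joints at [-79.452, 17.653, 93.61, -0, 68.738, -3.994], TCP at [156.9, -604.991, 248.272] pointing down, gripper open.
Joint ranges: [-175.34, 175.34], [-45.06, 112.39], [2.9, 150.54], [-68.45, 248.45], [3.09, 151.38], [-168.51, 168.51]. Speed limits (degrees/s): [159.86, 159.86, 180, 180, 180, 180].

## Interface

Orientations are given as a 3x3 rotation matrix whose columns are the frame's x, y, z axes.
In Python, from plant import * gives the robot as it stands.
- The arm moves only by the tool carry_out, never from a script. Its argument "rows" is a list of rows, each a list of 6 numbers: the shift along the tool's x, y, z in m, then the turn, a rotation vector about the tool's x, y, z in degrees. A call has 1 to 5 rows; each row shifts and turns the commanded pose from where the row before left it, along the tool's axes as they then stand; what a row does not reach is not made up. A row lasts 1/10 s, in which the tool goes at most 50 mm and 8.59 degrees, less where a joint would pass 70% of its speed; a pose out of reach is approached as far as the arm can. A call is refused whole if a number of a shift passes 0.05 or a number of a turn 8.59, either way. A call with a gripper value outside its range is refused whole. "jaw" is the opening in per cent of the stroke, from 0 (shut) to 100 (fully open), set as the call begins (left out, the last holds). The fingers move at their own pace and stop on an object; the grip force is fixed at half the most. Time passes only in rows, so rows that do not move let the fingers close. It gives the time, the measured TCP pose, the force and the opening at its end, in the units of the state.
- sense(): the state, without advancing time (a new reading comes with each control period).
- camera(name): name is "side" or "top" or "wrist"; returns a dict with "pixels" (420x560x3 uint8, red, green, blue), "mtx" (3x3 intrinsics, pixels), "rvec" (rotation vector, rad) and "tvec" (3), from world to camera coordinates, as OpenCV has them; the wrist camera has in their place "mount" (4x4, takes a point from camera to tool coordinates, whose origin is the TCP and whose axes are the flange's). Camera axes: x right, y down, z forward; pixel columns grow to the right and rows downward; lengths in mm; the calibration is good to about 2 mm. A picture is of the moment at which its call begins: read the wrist's pose just before it. There is no depth.
- finish_job(): hands the job in, once; it reports no verdict.
The state is a dict: "time": time; "q": joint angles; "qvel": joint speeds; "tau": joint torques, N m; "eef_pos": TCP position; "orientation": TCP orientation; "wrist_force": force on the tool from outside, world axes, zero at the start; "wrist_torque": the same for the moment, N m; "width": finger opening in mm.
Only numpy, scipy, OpenCV 4.12 (cv2) and the standard library are available. Lean on these libraries where they do the work, as an engineer would, in place of code of your own. Each camera call takes 0.05 s, during which the arm holds its last target. There are 200 camera calls.

## Task

Draw the bolt of the assembly fixture fully back, then build the clutch pack: put all the plates on the table onto the splined hub, friction discs and separator plates in turn, beginning with a friction disc at the bottom, every friction disc with its tab pointing away from the bolt's guide and every separator plate with its tab pointing towards it. When the whole pack lies flat on the seat, push the bolt fully home through the hub, and leave the solder reel and the wooden block where they stand.

Things in the scene. Friction and masses are not known exactly. Their poses are not given: they have to be found in the camera images.
- hub_seat (a point): Centre of the seat of the fixed splined hub: a round pedestal 50 mm across, its top (this point) 18 mm above the table. +x points level from the hub to the bolt's guide, z up. The steel hub on it is plus-shaped in plan: ribs 34 mm over the tips along y and 24 mm along x, all 10 mm thick. The x ribs end 26 mm above the seat (then taper in over 12 mm); the y ribs go on as a blade.
- hub_top (a point): Top of the hub's blade, 78 mm above the seat on the hub's axis; axes as hub_seat. The blade is 34 mm (y) x 10 mm (x), its top 14 mm tapering to 22 x 4 mm as a lead-in. In it is a window for the bolt, 14 mm wide in y, from 14 to 29 mm below this point.
- fixture: Grey base plate that carries hub and bolt, fixed to the table, 266 x 92 x 10 mm; origin on its underside under the hub's axis, axes as hub_seat; it reaches from x = -60 to +206 mm. Rows of fixed loudspeaker drivers (up to 90 mm tall) stand behind the plates, from x = 0.605 m in the world on. Two bolt bearings, blocks 10 (x) x 34 (y) mm, stand on it at x = 73 and 195 mm, their tops 88 mm above the table.
- bolt (a joint): Sliding round bolt, 9 mm diameter, axis 56.5 mm above the seat, along the fixture's x axis. 0 m = fully drawn back (tip 66 mm from the hub's axis), 0.076 m = home at its stop (tip through the hub's window and 10 mm past the hub's axis); grows toward the hub. Its rear end, 107 mm behind the knob, runs through the rear bearing. Starts pushed across. Slides with about 3 N of friction and stays where it is left.
- bolt_knob (a point): Upright round knob of the bolt, 16 mm diameter; this point is on its axis, 13 mm below its flat top, about 105 mm above the table; the knob rises 30 mm above the bearings' tops. It moves with the bolt: 174 mm from the hub's axis when drawn back, 98 mm when home. Axes as the fixture's (x away from the hub).
- friction_1_mid (a point): Centre of a friction disc: round steel plate, 80 mm diameter, brown lining segments on both faces, 10 mm thick, with two parallel flats 56 mm apart (its y) to grip. Plus-shaped hole for the hub: 37 mm in y, 27 mm in x, arms 13 mm wide. One wide tab (28 mm, 5 mm thick) along its +x, to 54 mm from the centre. Flat on the table, same on both faces, 0.14 kg.
- friction_1_tab (a point): Point on the tab of the same friction disc, 50 mm from its centre along its +x.
- friction_2_mid (a point): Centre of a friction disc: round steel plate, 80 mm diameter, brown lining segments on both faces, 10 mm thick, with two parallel flats 56 mm apart (its y) to grip. Plus-shaped hole for the hub: 37 mm in y, 27 mm in x, arms 13 mm wide. One wide tab (28 mm, 5 mm thick) along its +x, to 54 mm from the centre. Flat on the table, same on both faces, 0.14 kg. May be absent.
- friction_2_tab (a point): Point on the tab of the same friction disc, 50 mm from its centre along its +x.
- friction_3_mid (a point): Centre of a friction disc: round steel plate, 80 mm diameter, brown lining segments on both faces, 10 mm thick, with two parallel flats 56 mm apart (its y) to grip. Plus-shaped hole for the hub: 37 mm in y, 27 mm in x, arms 13 mm wide. One wide tab (28 mm, 5 mm thick) along its +x, to 54 mm from the centre. Flat on the table, same on both faces, 0.14 kg. May be absent.
- friction_3_tab (a point): Point on the tab of the same friction disc, 50 mm from its centre along its +x.
- separator_1_mid (a point): Centre of a separator plate: plain bare steel, eight-sided outline, 76 mm long (x), 56 mm between two parallel flats (y) to grip, 8 mm thick. Plus-shaped hole for the hub: 37 mm in y, 27 mm in x, arms 13 mm wide. One narrow tab (16 mm) along its +x, to 54 mm from the centre. Flat on the table, same on both faces, 0.16 kg.
- separator_1_tab (a point): Point on the tab of the same separator plate, 50 mm from its centre along its +x.
- separator_2_mid (a point): Centre of a separator plate: plain bare steel, eight-sided outline, 76 mm long (x), 56 mm between two parallel flats (y) to grip, 8 mm thick. Plus-shaped hole for the hub: 37 mm in y, 27 mm in x, arms 13 mm wide. One narrow tab (16 mm) along its +x, to 54 mm from the centre. Flat on the table, same on both faces, 0.16 kg.
- separator_2_tab (a point): Point on the tab of the same separator plate, 50 mm from its centre along its +x.
- solder_reel: Bystander: reel of solder wire standing on its flange, 62 x 55 x 47 mm, origin at the centre of its underside. Leave it alone.
- spacer_block: Bystander: upright wooden block 23 x 50 x 95 mm, origin at the centre of its underside. Leave it alone.
There are look-alikes about, which are no part of the job. What is shaped like the part that bears separator_2_mid but yellow is not meant.

How it is judged:
By the outcome, as a careful person would: the job done as asked, in the order asked, and still so for the second after the job is handed in, with the robot touching nothing.
Of friction_2, friction_3 only 1 to 2 are there at a start; the rules pass over those that are not, and their reading is None.
At some moment in a run one of friction_1, friction_2, friction_3, separator_1, separator_2 may be knocked a few centimetres aside while the robot is not near it.
It also fails if it takes over 208 s, if anything falls off the work surface, if the arm or the gripper's body presses on something with over 40 N, if the wrist force passes 120 N, or if a joint passes its speed limit or range.

## Working session

There is one attempt and no reset: what is moved stays moved. The work goes in short steps, Python scripts to look and compute and a tool call to move; the robot and the scene stay as the last step left them, time stands still between calls to the robot, and variables do not carry over. Pictures are saved under pics/ and viewed, about 12 in all and at most 16, crops included, and the job is handed in when it is done.

Besides the shell and the picture viewer there is one more tool, called after "Emit:" as name(argument=value, ...) on one line, values as JSON. carry_out: Moves the arm, as the interface text tells. Its arguments: {"type":"object","properties":{"rows":{"type":"array"},"jaw":{"type":"number"}},"required":["rows"]}

```bash
ls; mkdir -p pics; python3 - <<'E'
from plant import *
import cv2, numpy as np
s=sense(); print({k:np.round(v,2).tolist() for k,v in s.items()})
for n in ["top","side","wrist"]:
    c=camera(n); cv2.imwrite(f"pics/{n}0.png",c["pixels"][:,:,::-1])
    print(n,{k:np.round(v,4).tolist() for k,v in c.items() if k!="pixels"})
a=cv2.imread("pics/top0.png")
cv2.imwrite("pics/top0x.png",cv2.resize(a,(800,600),interpolation=cv2.INTER_CUBIC))
E
```

```text
pics
{'time': 0.0, 'q': [-79.45, 17.7, 93.69, 0.0, 68.74, -3.99], 'qvel': [0.17, 0.02, 0.01, -0.01, 0.06, 0.01], 'tau': [0.0, -41.53, -27.67, 0.0, 0.01, -0.0], 'eef_pos': [156.77, -604.2, 247.03], 'orientation': [[0.97, 0.25, -0.0], [0.25, -0.97, 0.0], [0.0, -0.0, -1.0]], 'wrist_force': [-0.23, -0.85, -0.21], 'wrist_torque': [-0.01, 0.0, 0.03], 'width': 85.63}
top {'mtx': [[463.5782, 0.0, 280.382], [0.0, 463.5782, 211.8289], [0.0, 0.0, 1.0]], 'rvec': [2.1728, -2.1581, 0.1853], 'tvec': [-3.4989, 596.1982, 1166.4125]}
side {'mtx': [[542.1378, 0.0, 283.4173], [0.0, 542.1378, 209.1481], [0.0, 0.0, 1.0]], 'rvec': [0.2232, -2.7179, 1.4395], 'tvec': [552.0121, 137.8749, 1659.3603]}
wrist {'mtx': [[298.0262, 0.0, 276.4054], [0.0, 298.0262, 212.2316], [0.0, 0.0, 1.0]], 'mount': [[0.0004, -0.9655, -0.2602, 67.1821], [1.0, 0.0005, -0.0003, -0.3973], [0.0004, -0.2602, 0.9655, -124.532], [0.0, 0.0, 0.0, 1.0]]}
```

View pics/top0x.png

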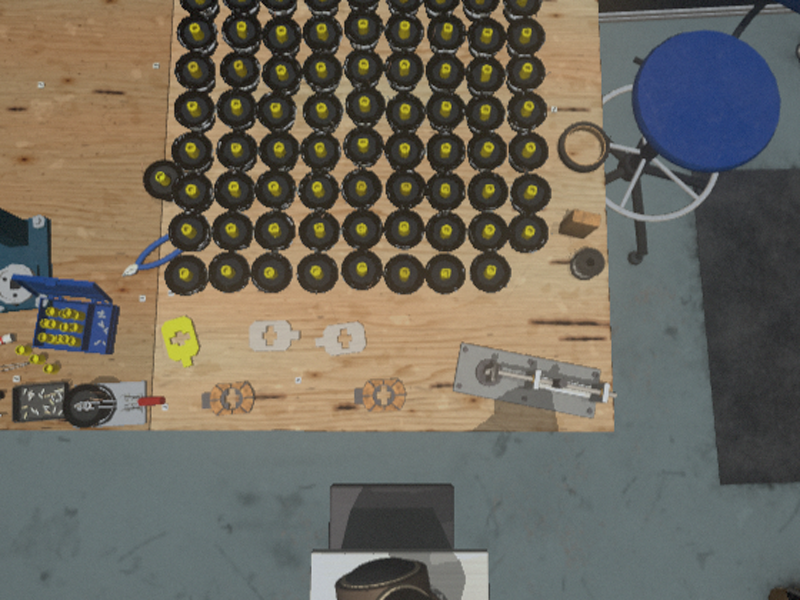

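View pics/side0.png

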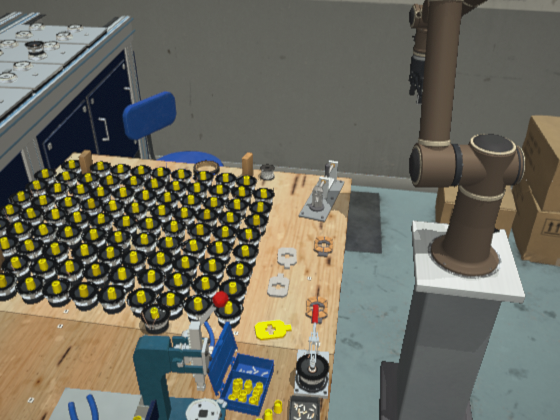

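```bash
cat > h.py <<'E'
from plant import *
import cv2, numpy as np
def ext(c):
    if "mount" in c:
        s=c["state"]; T=np.eye(4); T[:3,:3]=s["orientation"]; T[:3,3]=s["eef_pos"]
        W=np.linalg.inv(T@np.array(c["mount"])); return W[:3,:3],W[:3,3]
    return cv2.Rodrigues(np.array(c["rvec"],float))[0],np.array(c["tvec"],float)
def shot(n,f=None):
    s=sense(); c=camera(n); c["state"]=s
    if f: cv2.imwrite(f,c["pixels"][:,:,::-1])
    return c
def ray(c,uv,z):
    "world points on plane z of the pixels uv"
    R,t=ext(c); uv=np.atleast_2d(np.array(uv,float))
    d=np.c_[uv,np.ones(len(uv))]@np.linalg.inv(c["mtx"]).T@R; o=-R.T@t
    return o+d*((z-o[2])/d[:,2])[:,None]
def proj(c,P):
    R,t=ext(c); p=(np.atleast_2d(P)@R.T+t)@np.array(c["mtx"]).T
    return p[:,:2]/p[:,2:]
E
python3 - <<'E'
from h import *
c=shot("top"); s=shot("side")
for P in [[0,0,0],[156,-605,248],[300,0,0],[400,-300,0]]: print(P,proj(c,P),proj(s,P))
f=560/800
for n,p,z in [("F a",(232,398),10),("F b",(382,396),10),("S a",(272,336),8),("S b",(343,338),8),("Y",(180,340),8),("hub",(489,372),96),("knob",(541,380),118),("reel",(586,263),47),("block",(580,222),95),("edge",(400,430),0),("corner",(614,430),0)]:
    print(n,np.round(ray(c,np.array(p)*f,z)[0]))
im=cv2.imread("pics/top0.png")[200:310,90:440]
cv2.imwrite("pics/crop0.png",cv2.resize(im,None,fx=2.28,fy=2.28,interpolation=cv2.INTER_CUBIC))
E
```

```text
[0, 0, 0] [[278.99136108 448.78152617]] [[463.767948   254.19387926]]
[156, -605, 248] [[574.39457284 410.90908282]] [[415.53326507  97.7024939 ]]
[300, 0, 0] [[279.55110286 326.62835613]] [[365.19127422 243.60993136]]
[400, -300, 0] [[392.63447738 288.15261456]] [[339.8536763  190.11822906]]
F a [423. 305.  10.]
F b [427.  33.  10.]
S a [536. 237.   8.]
S b [534. 106.   8.]
Y [528. 405.   8.]
hub [ 469. -151.   96.]
knob [ 456. -235.  118.]
reel [ 672. -342.   47.]
block [ 737. -318.   95.]
edge [366.  -1.   0.]
corner [ 367. -398.    0.]
```

View pics/crop0.png

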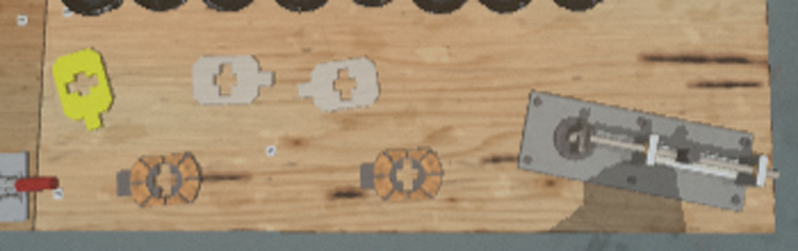

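View pics/wrist0.png

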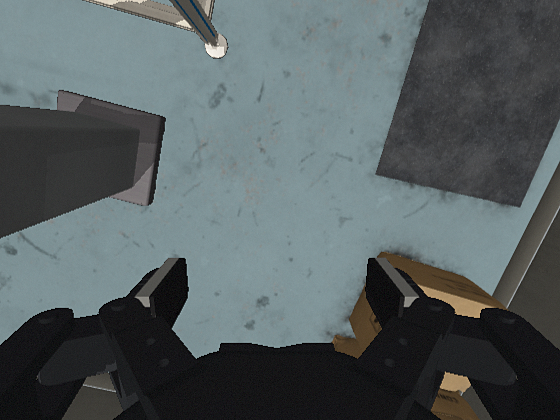

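Emit:
carry_out(rows=[[0.037,-0.032,0,0,0,0],[0.037,-0.032,0,0,0,0],[0.037,-0.032,0,0,0,0],[0.037,-0.032,0,0,0,0],[0.037,-0.032,0,0,0,0]])

```text
time: 0.75
eef_pos: [296.5, -402.0, 248.3]
orientation: [[0.968, 0.25, 0.0], [0.25, -0.968, -0.0], [0.0, 0.0, -1.0]]
wrist_force: [0.7, -0.1, 0.6]
width: 85.4
```

Emit:
carry_out(rows=[[0.037,-0.032,0,0,0,0],[0.037,-0.032,0,0,0,0],[0.037,-0.032,0,0,0,0],[0.037,-0.032,0,0,0,0],[0.037,-0.032,0,0,0,0]])

```text
time: 1.25
eef_pos: [435.5, -200.5, 248.5]
orientation: [[0.968, 0.251, 0.001], [0.251, -0.968, -0.0], [0.001, 0.001, -1.0]]
wrist_force: [0.9, -0.9, -0.1]
width: 85.3
```

Emit:
carry_out(rows=[[0,0,0,0,0,-8.4],[0,0,0,0,0,-8.4],[0,0,0,0,0,-8.4],[0,0,0,0,0,-8.4],[0,0,0,0,0,-8.4]])

```text
time: 1.75
eef_pos: [434.7, -202.1, 248.2]
orientation: [[0.546, 0.838, -0.0], [0.838, -0.546, 0.0], [-0.0, -0.0, -1.0]]
wrist_force: [0.7, -0.5, 0.8]
width: 85.4
```

Emit:
carry_out(rows=[[0,0,0,0,0,-8.4],[0,0,0,0,0,-8.4],[0,0,0,0,0,-8],[0,0,0,0,0,0],[0,0,0,0,0,0]])

```text
time: 2.25
eef_pos: [434.6, -202.3, 248.3]
orientation: [[0.153, 0.988, -0.0], [0.988, -0.153, 0.0], [0.0, -0.0, -1.0]]
wrist_force: [-0.3, -0.4, 0.4]
width: 85.7
```

```bash
cat >> h.py <<'E'
def plan(xyz,phi,s=None):
    "total shift (mm, tool axes as they now stand) and turn about tool z (deg) to reach xyz with tool x at phi, tool down"
    s=s or sense(); R=np.array(s["orientation"]); p=np.array(s["eef_pos"])
    ph=np.degrees(np.arctan2(R[1,0],R[0,0]))
    d=R.T@(np.array(xyz,float)-p); t=-(phi-ph)
    print("t",round(s["time"],1),"pos",np.round(p,1),"phi",round(ph,2),"q1,q6",np.round(np.array(s["q"])[[0,5]],1),"tilt",np.round(R[:2,2],3),"w",round(s["width"],1),"F",np.round(s["wrist_force"],1))
    print("  -> shift tool mm",np.round(d,1),"turn tool z",round((t+180)%360-180,2), "rows",int(np.ceil(np.linalg.norm(d)/50)))
E
python3 - <<'E'
from h import *
plan([440,-200,250],81.2)
c=shot("wrist","pics/w1.png")
E
```

```text
t 2.2 pos [ 434.6 -202.3  248.3] phi 81.18 q1,q6 [-30.2 -21.3] tilt [-0.  0.] w 85.7 F [-0.3 -0.4  0.4]
  -> shift tool mm [ 3.1  4.9 -1.7] turn tool z -0.02 rows 1
```

View pics/w1.png

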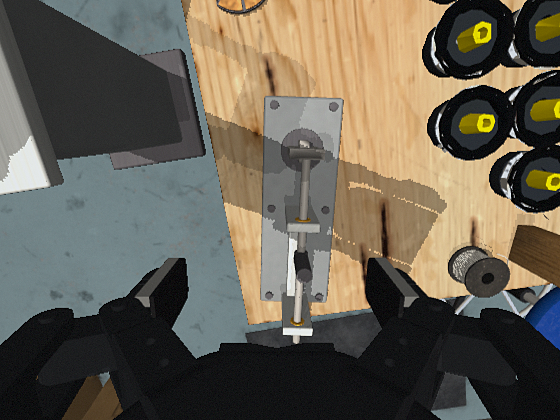

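```bash
python3 - <<'E'
from h import *
a=cv2.imread("pics/w1.png")[88:338,235:360]
cv2.imwrite("pics/w1c.png",np.hstack([cv2.resize(x,None,fx=3.2*2,fy=3.2*2,interpolation=cv2.INTER_CUBIC)[:600] if 0 else cv2.resize(x,(500,500),interpolation=cv2.INTER_CUBIC)[:,:] for x in (a[:125],)] ))
b=[cv2.resize(a[:100],None,fx=3,fy=6) ] 
top=cv2.resize(a[:125],None,fx=3.2,fy=3.2,interpolation=cv2.INTER_CUBIC); bot=cv2.resize(a[125:],None,fx=3.2,fy=3.2,interpolation=cv2.INTER_CUBIC)
cv2.imwrite("pics/w1c.png",np.hstack([top,bot]))
E
```

```text
(no output)
```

View pics/w1c.png

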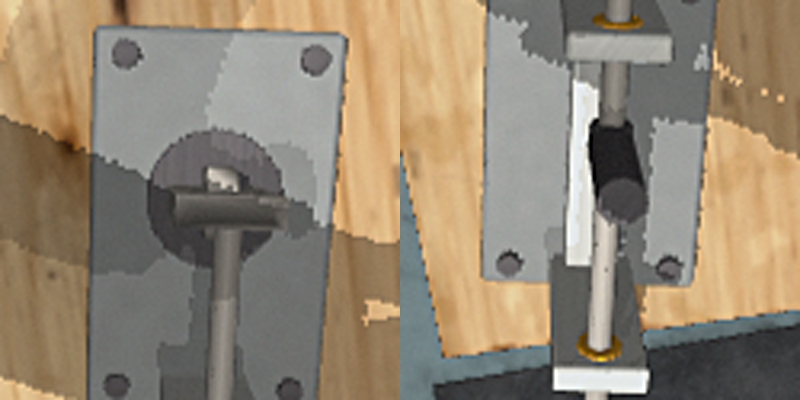

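```bash
python3 - <<'E'
from h import *
c=shot("wrist")
L=lambda x,y:(235+x/3.2,88+y/3.2); Rr=lambda x,y:(235+(x-400)/3.2,213+y/3.2)
S=[L(126,53),L(316,60),L(116,385),L(290,390),Rr(510,263),Rr(668,267)]
W=ray(c,S,10)[:,:2]; print(np.round(W,1))
C=[L(95,28),L(347,35),Rr(484,278),Rr(692,285)]; K=ray(c,C,10)[:,:2]; print("corners",np.round(K,1), np.linalg.norm(K[0]-K[1]),np.linalg.norm(K[0]-K[2]),np.linalg.norm(K[1]-K[3]))
for d in (W[4]-W[0],W[5]-W[1],K[2]-K[0],K[3]-K[1]): print("ang",np.degrees(np.arctan2(d[1],d[0])))
for d in (W[1]-W[0],W[5]-W[4],K[1]-K[0],K[3]-K[2]): print("ang-y",np.degrees(np.arctan2(d[1],d[0]))-90)
print("ped",ray(c,L(215,197),18),"knob",ray(c,Rr(624,200),118),"bear",ray(c,[Rr(620,46),Rr(601,379)],88))
E
```

```text
[[ 448.4 -106.2]
 [ 515.6 -119. ]
 [ 425.5 -227.1]
 [ 492.8 -239.6]
 [ 403.8 -347.5]
 [ 470.1 -359.7]]
corners [[ 438.8  -96.2]
 [ 527.4 -112.2]
 [ 391.7 -352.8]
 [ 479.3 -369.8]] 90.07530526209379 260.9461903511008 262.0570624645134
ang -100.47370816134452
ang -100.70042388187046
ang -100.40043891650743
ang -100.58419392723744
ang-y -100.767718320463
ang-y -100.43266542527647
ang-y -100.26762393232804
ang-y -100.97875680185017
ped [[ 472.76476408 -160.77234044   18.        ]] knob [[ 452.65505356 -269.29924728  118.        ]] bear [[ 459.01304401 -232.11081318   88.        ]
 [ 436.8573364  -351.37820046   88.        ]]
```

Emit:
carry_out(rows=[[-0.016,0.007,0.034,0,0,0],[-0.016,0.007,0.034,0,0,0],[-0.016,0.007,0.034,0,0,0],[-0.0155,0.007,0.034,0,0,0],[0,0,0,0,0,1.7]])

```text
time: 2.85
eef_pos: [449.8, -268.5, 107.2]
orientation: [[0.184, 0.983, -0.008], [0.983, -0.184, 0.005], [0.004, -0.009, -1.0]]
wrist_force: [-0.9, 1.3, -0.3]
width: 85.4
```

```bash
python3 - <<'E'
from h import *
plan([452.4,-269.2,111],79.45)
E
```

```text
t 2.9 pos [ 449.8 -268.5  107.2] phi 79.4 q1,q6 [-35.6 -25. ] tilt [-0.008  0.005] w 85.4 F [-0.9  1.3 -0.3]
  -> shift tool mm [-0.2  2.6 -3.8] turn tool z -0.05 rows 1
```

Emit:
carry_out(rows=[[0,0.001,0,0,0,0],[0,0,0,0,0,0],[0,0,0,0,0,0],[0,0,0,0,0,0],[0,0,0,0,0,0]], jaw=0)

```text
time: 3.35
eef_pos: [450.8, -268.7, 113.7]
orientation: [[0.177, 0.984, -0.008], [0.984, -0.177, 0.002], [0.0, -0.008, -1.0]]
wrist_force: [-8.3, 3.0, 11.7]
width: 14.2
```

Emit:
carry_out(rows=[[0,0,0,0,0,0],[0,0,0,0,0,0],[-0.005,0,0,0,0,0],[-0.01,0,0,0,0,0],[-0.01,0,0,0,0,0]])

```text
time: 3.85
eef_pos: [446.4, -292.0, 113.7]
orientation: [[0.179, 0.984, -0.007], [0.984, -0.179, 0.005], [0.003, -0.008, -1.0]]
wrist_force: [-9.3, 4.8, 12.0]
width: 13.7
```

Emit:
carry_out(rows=[[-0.01,0,0,0,0,0],[-0.01,0,0,0,0,0],[-0.01,0,0,0,0,0],[-0.006,0,0,0,0,0],[0,0,0,0,0,0]])

```text
time: 4.35
eef_pos: [439.5, -328.9, 113.7]
orientation: [[0.179, 0.984, -0.007], [0.984, -0.179, 0.003], [0.001, -0.008, -1.0]]
wrist_force: [-10.2, 2.4, 10.5]
width: 14.1
```

Emit:
carry_out(rows=[[-0.003,0,0,0,0,0],[-0.003,0,0,0,0,0],[-0.003,0,0,0,0,0],[0,0,0,0,0,0]])

```text
time: 4.75
eef_pos: [439.0, -331.5, 113.7]
orientation: [[0.182, 0.983, -0.007], [0.983, -0.182, 0.015], [0.013, -0.009, -1.0]]
wrist_force: [-5.1, 17.2, 18.4]
width: 13.7
```

```bash
python3 - <<'E'
from h import *
plan([452.4,-269.2,111],79.45)
c=shot("side","pics/s1.png"); a=c["pixels"][:,:,::-1][130:250,270:390]
w=shot("wrist","pics/w2.png")["pixels"][:,:,::-1]
cv2.imwrite("pics/m1.png",np.hstack([cv2.resize(a,(390,390)),cv2.resize(w,None,fx=.93,fy=.93)[:390,:410]]))
E
```

```text
t 4.8 pos [ 439.  -331.5  113.7] phi 79.51 q1,q6 [-41.8 -31.6] tilt [-0.007  0.015] w 13.7 F [-5.1 17.2 18.4]
  -> shift tool mm [63.6  1.9  3.5] turn tool z 0.06 rows 2
```

View pics/m1.png

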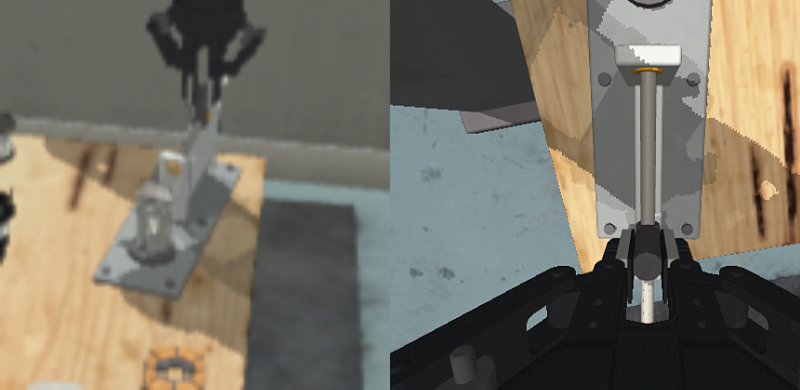

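Emit:
carry_out(rows=[[0.003,0,0,0,0,0],[0.001,0,0,0,0,0],[0,0,0,0,0,0]])

```text
time: 5.15
eef_pos: [439.1, -331.3, 113.7]
orientation: [[0.179, 0.984, -0.007], [0.984, -0.179, 0.006], [0.005, -0.008, -1.0]]
wrist_force: [-8.8, 7.6, 13.4]
width: 14.0
```

Emit:
carry_out(rows=[[0,0,0,0,0,0],[0,0,0,0,0,0],[0,0,0,0,0,0],[0,0,0,0,0,0]], jaw=100)

```text
time: 5.55
eef_pos: [442.3, -334.7, 112.5]
orientation: [[0.18, 0.984, 0.001], [0.984, -0.18, -0.001], [-0.0, 0.001, -1.0]]
wrist_force: [-0.4, 0.8, -1.0]
width: 71.2
```

```bash
python3 - <<'E'
from h import *
plan([472,-120,250],79.45)
E
```

```text
t 5.5 pos [ 442.3 -334.7  112.5] phi 79.64 q1,q6 [-41.6 -31.3] tilt [ 0.001 -0.001] w 71.2 F [-0.4  0.8 -1. ]
  -> shift tool mm [ 216.5   -9.3 -137.6] turn tool z 0.19 rows 6
```

Emit:
carry_out(rows=[[0.0,0,-0.04,0,0,0],[0.037,-0.001,-0.024,0,0,0.1],[0.037,-0.001,-0.024,0,0,0],[0.0355,0,0,0,0,0],[0,0,0,0,0,0]])

```text
time: 6.05
eef_pos: [460.6, -223.3, 201.2]
orientation: [[0.178, 0.984, 0.001], [0.984, -0.178, 0.001], [0.001, 0.001, -1.0]]
wrist_force: [0.0, -0.5, -0.2]
width: 85.6
```

Emit:
carry_out(rows=[[0,0,0,0,0,0],[0,0,0,0,0,0]])

```text
time: 6.25
eef_pos: [459.7, -227.0, 200.0]
orientation: [[0.182, 0.983, -0.0], [0.983, -0.182, -0.0], [-0.0, -0.0, -1.0]]
wrist_force: [-0.3, -0.4, 0.5]
width: 85.5
```

```bash
python3 - <<'E'
from h import *
plan([460.3,-226.5,200],79.45)
c=shot("wrist","pics/w3.png"); a=c["pixels"][:,:,::-1]
print(proj(c,[[472.6,-160.6,96],[472.6,-160.6,18],[470.9,-160.3,96]]))
cv2.imwrite("pics/w3c.png",cv2.resize(a[60:210,180:380],None,fx=4,fy=4,interpolation=cv2.INTER_CUBIC))
E
```

```text
t 6.2 pos [ 459.7 -227.   200. ] phi 79.53 q1,q6 [-31.1 -20.6] tilt [-0. -0.] w 85.5 F [-0.3 -0.4  0.5]
  -> shift tool mm [ 0.6  0.5 -0. ] turn tool z 0.08 rows 1
[[275.8653531  130.70611796]
 [275.96280137 130.96095838]
 [273.5308864  130.72479926]]
```

View pics/w3c.png

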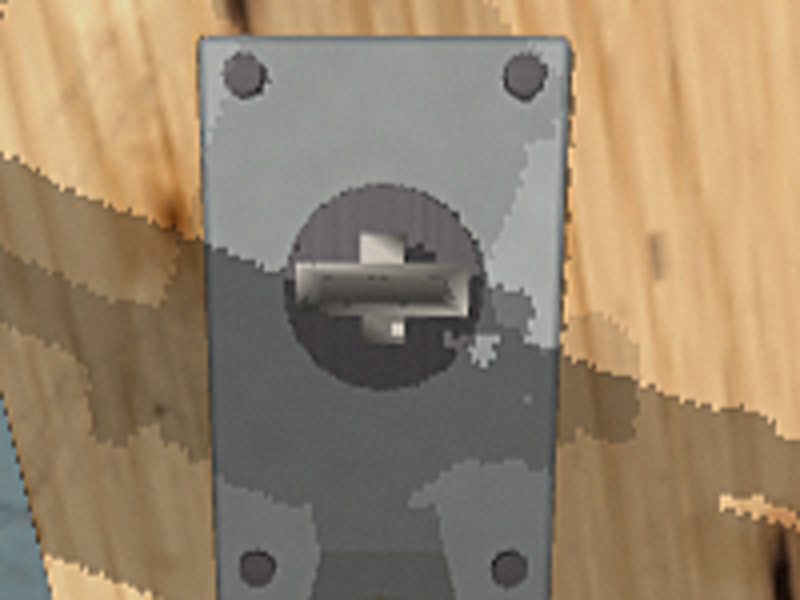

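Emit:
carry_out(rows=[[0.046,-0.017,0,0,0,0],[0.046,-0.017,0,0,0,0],[0.046,-0.017,0,0,0,0],[0.046,-0.017,0,0,0,0],[0,0,0,0,0,0]])

```text
time: 6.8
eef_pos: [424.5, -29.3, 199.4]
orientation: [[0.177, 0.984, -0.003], [0.984, -0.177, 0.002], [0.002, -0.003, -1.0]]
wrist_force: [0.1, -1.0, -0.1]
width: 85.3
```

Emit:
carry_out(rows=[[0,0,0,0,0,0],[0,0,0,0,0,0]])

```text
time: 7.0
eef_pos: [426.9, -34.4, 200.3]
orientation: [[0.183, 0.983, 0.0], [0.983, -0.183, -0.001], [-0.001, 0.001, -1.0]]
wrist_force: [-0.4, -0.1, 0.0]
width: 85.2
```

```bash
python3 - <<'E'
from h import *
plan([427,-34,200],79.5)
c=shot("wrist","pics/w4.png"); a=c["pixels"][:,:,::-1].copy()
print(proj(c,[[427,33,10],[534,106,8],[423,305,10],[536,237,8]]))
hsv=cv2.cvtColor(a,cv2.COLOR_BGR2HSV)
for n,P in [("F",[427,33,10]),("S",[534,106,8])]:
    u,v=np.int32(proj(c,[P])[0]); print(n,hsv[v-20:v+21:10,u-20:u+21:10].reshape(-1,3).tolist())
print("wood",hsv[60:200:30,200:220:10].reshape(-1,3).tolist())
E
```

```text
t 7.0 pos [426.9 -34.4 200.3] phi 79.47 q1,q6 [-10.4   0.1] tilt [ 0.    -0.001] w 85.2 F [-0.4 -0.1  0. ]
  -> shift tool mm [0.4 0.  0.3] turn tool z -0.03 rows 1
[[ 263.22041534  132.34665266]
 [ 359.2087065    32.55887519]
 [ 191.20962259 -218.75065751]
 [ 344.15615312 -141.3361636 ]]
F [[15, 161, 192], [15, 157, 216], [117, 26, 107], [14, 157, 192], [16, 162, 148], [15, 156, 194], [0, 7, 103], [17, 100, 215], [155, 15, 102], [12, 39, 66], [16, 158, 168], [17, 106, 192], [18, 113, 190], [17, 101, 196], [17, 102, 212], [15, 162, 183], [16, 56, 132], [18, 115, 118], [17, 102, 197], [9, 39, 105], [16, 148, 188], [0, 22, 69], [14, 116, 114], [15, 170, 217], [15, 158, 179]]
S [[16, 24, 206], [15, 22, 208], [16, 25, 212], [14, 19, 201], [18, 25, 205], [17, 24, 211], [17, 89, 129], [16, 124, 210], [19, 86, 71], [17, 26, 206], [21, 17, 104], [17, 107, 234], [16, 116, 211], [17, 107, 220], [17, 25, 161], [16, 21, 208], [16, 127, 205], [17, 110, 214], [17, 22, 216], [18, 27, 205], [21, 23, 208], [14, 23, 209], [17, 26, 209], [18, 25, 207], [15, 27, 206]]
wood [[17, 100, 198], [16, 104, 193], [17, 110, 217], [17, 98, 224], [98, 52, 142], [17, 115, 212], [160, 16, 49], [17, 109, 195], [168, 17, 73], [168, 80, 16]]
```

View pics/w4.png

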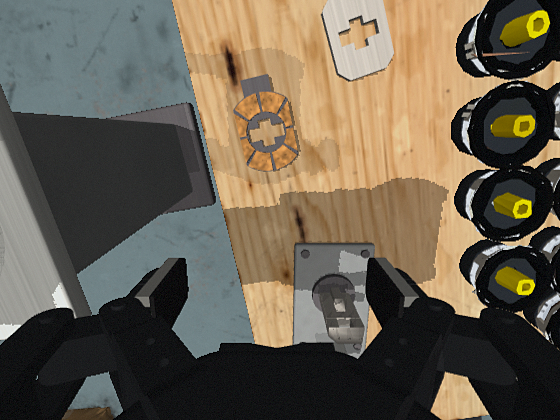

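```bash
cat >> h.py <<'E'
def plate(c,P,kind,win=60):
    "centre by hole and by outline, tab angle, sizes; P rough centre"
    z=10 if kind=="F" else 8
    h=cv2.cvtColor(c["pixels"],cv2.COLOR_RGB2HSV); S=h[:,:,1].astype(int); V=h[:,:,2]
    m=((S<60)|(S>138)) if kind=="F" else (S<55)&(V>120)
    m=cv2.morphologyEx(m.astype(np.uint8),cv2.MORPH_OPEN,np.ones((2,2)))
    u,v=np.int32(np.round(proj(c,[[P[0],P[1],z]])[0])); w=np.zeros_like(m); cv2.circle(w,(int(u),int(v)),win,1,-1); m=m*w
    n,l,st,ce=cv2.connectedComponentsWithStats(m); k=1+np.argmax(st[1:,4]); m=(l==k).astype(np.uint8)
    m=cv2.morphologyEx(m,cv2.MORPH_CLOSE,np.ones((3,3)))
    cs,hi=cv2.findContours(m,cv2.RETR_CCOMP,cv2.CHAIN_APPROX_NONE)
    o=max(cs,key=cv2.contourArea)[:,0]
    hs=[x for x,q in zip(cs,hi[0]) if q[3]>=0]; hc=max(hs,key=cv2.contourArea)
    M=cv2.moments(hc); hw=ray(c,[M["m10"]/M["m00"],M["m01"]/M["m00"]],z)[0,:2]
    W=ray(c,o,z)[:,:2].astype(np.float32)
    (cx,cy),_,_=rect=cv2.minAreaRect(W); B=cv2.boxPoints(rect)
    e=[B[1]-B[0],B[2]-B[1]]; ln=[np.linalg.norm(x) for x in e]; i=int(np.argmax(ln)); ax=e[i]/ln[i]
    if ax@(np.array([cx,cy])-hw)<0: ax=-ax
    half={"F":(94,7.0),"S":(92,8.0)}[kind]
    oc=np.array([cx,cy])-ax*half[1]
    g=[(u,v)]
    print(kind,"t",round(c["state"]["time"],1),"hole",np.round(hw,1),"outline",np.round(oc,1),"tab ang",round(float(np.degrees(np.arctan2(ax[1],ax[0]))),1),"size",np.round(sorted(ln),1),"off",round(float(ax@(np.array([cx,cy])-hw)),1))
    return hw,oc,ax,m
E
python3 - <<'E'
from h import *
c=shot("wrist")
plate(c,[427,33],"F"); plate(c,[534,106],"S")
t=shot("top")
for P,k in [([427,33],"F"),([423,305],"F"),([534,106],"S"),([536,237],"S")]: plate(t,P,k,28)
E
```

```text
F t 7.0 hole [430.3  31.8] outline [430.4  33.6] tab ang 91.7 size [55.1 95.8] off 8.7
S t 7.0 hole [534.  105.5] outline [532.9 112. ] tab ang -81.8 size [55.9 73.8] off 1.4Traceback (most recent call last):
  File "<stdin>", line 5, in <module>
  File "h.py", line 38, in plate
    hs=[x for x,q in zip(cs,hi[0]) if q[3]>=0]; hc=max(hs,key=cv2.contourArea)
                                                   ~~~^^^^^^^^^^^^^^^^^^^^^^^^
ValueError: max() iterable argument is empty
```

Emit:
carry_out(rows=[[0.0166,-0.0022,0.035,0,0,0],[0.0166,-0.0022,0.035,0,0,0],[0.0166,-0.0022,0.035,0,0,0],[0.0166,-0.0022,0.035,0,0,0],[0,0,0,0,0,-6.1]], jaw=78)

```text
time: 7.65
eef_pos: [425.3, 34.0, 55.5]
orientation: [[0.074, 0.997, -0.011], [0.997, -0.074, 0.001], [-0.0, -0.011, -1.0]]
wrist_force: [0.1, 0.3, 0.4]
width: 66.7
```

Emit:
carry_out(rows=[[0,0,0,0,0,-6.1],[0,0,0,0,0,0],[0,0,0,0,0,0]])

```text
time: 7.95
eef_pos: [430.3, 33.0, 60.3]
orientation: [[-0.027, 1.0, 0.0], [1.0, 0.027, -0.0], [-0.0, 0.0, -1.0]]
wrist_force: [-0.1, -0.6, -0.4]
width: 66.9
```

```bash
python3 - <<'E'
from h import *
plan([430.3,32.5,24],91.7)
E
```

```text
t 8.0 pos [430.3  33.   60.3] phi 91.52 q1,q6 [-1.4 -2.9] tilt [ 0. -0.] w 66.9 F [-0.1 -0.6 -0.4]
  -> shift tool mm [-0.5  0.  36.3] turn tool z -0.18 rows 1
```

Emit:
carry_out(rows=[[0,0,0.02,0,0,0],[0,0,0.01,0,0,0],[0,0,0.006,0,0,0],[0,0,0,0,0,0],[0,0,0,0,0,0]])

```text
time: 8.45
eef_pos: [429.9, 33.7, 24.4]
orientation: [[-0.03, 1.0, 0.0], [1.0, 0.03, -0.0], [-0.0, 0.0, -1.0]]
wrist_force: [0.1, -0.6, 0.2]
width: 66.2
```

Emit:
carry_out(rows=[[0,0,0.002,0,0,0],[0,0,0,0,0,0]])

```text
time: 8.65
eef_pos: [430.0, 33.8, 22.6]
orientation: [[-0.03, 1.0, 0.001], [1.0, 0.03, -0.0], [-0.0, 0.001, -1.0]]
wrist_force: [-1.0, -0.1, 0.6]
width: 66.5
```

Emit:
carry_out(rows=[[0,0,0.002,0,0,0],[0,0,0,0,0,0]])

```text
time: 8.85
eef_pos: [429.6, 33.8, 20.2]
orientation: [[-0.03, 1.0, -0.0], [1.0, 0.03, 0.0], [0.0, -0.0, -1.0]]
wrist_force: [0.1, -0.1, -0.6]
width: 66.7
```

Emit:
carry_out(rows=[[0,0,0.002,0,0,0],[0,0,0,0,0,0]])

```text
time: 9.05
eef_pos: [429.5, 33.8, 18.1]
orientation: [[-0.03, 1.0, -0.0], [1.0, 0.03, 0.0], [0.0, -0.0, -1.0]]
wrist_force: [0.1, -0.1, 0.3]
width: 66.8
```

Emit:
carry_out(rows=[[0,0,0.002,0,0,0],[0,0,0,0,0,0]])

```text
time: 9.25
eef_pos: [429.5, 33.8, 16.0]
orientation: [[-0.03, 1.0, -0.0], [1.0, 0.03, 0.0], [0.0, -0.0, -1.0]]
wrist_force: [0.7, 0.7, 0.4]
width: 66.3
```

Emit:
carry_out(rows=[[0,0,0.002,0,0,0],[0,0,0,0,0,0]])

```text
time: 9.45
eef_pos: [429.5, 33.8, 14.0]
orientation: [[-0.03, 1.0, -0.001], [1.0, 0.03, 0.0], [0.0, -0.001, -1.0]]
wrist_force: [-0.4, -0.4, -0.0]
width: 66.3
```

Emit:
carry_out(rows=[[0,0,0,0,0,0],[0,0,0,0,0,0],[0,0,0,0,0,0],[0,0,0,0,0,0]], jaw=0)

```text
time: 9.85
eef_pos: [429.7, 33.8, 14.6]
orientation: [[-0.03, 1.0, -0.0], [1.0, 0.03, 0.0], [0.0, -0.0, -1.0]]
wrist_force: [-1.6, 0.5, 5.0]
width: 54.0
```

Emit:
carry_out(rows=[[0,0,-0.01,0,0,0],[0,0,-0.02,0,0,0],[0,0,0,0,0,0]])

```text
time: 10.15
eef_pos: [431.9, 33.8, 46.2]
orientation: [[-0.03, 1.0, 0.005], [1.0, 0.03, -0.0], [-0.0, 0.005, -1.0]]
wrist_force: [1.5, -0.0, -1.3]
width: 54.1
```

```bash
python3 - <<'E'
from h import *
plan([471.3,-161,130],79.45)
c=shot("side"); a=c["pixels"][:,:,::-1]; u,v=np.int32(proj(c,[[430,33,30]])[0])
w=shot("wrist","pics/w5.png")["pixels"][:,:,::-1]
cv2.imwrite("pics/m2.png",np.hstack([cv2.resize(a[v-50:v+40,u-45:u+45],(420,420),interpolation=cv2.INTER_CUBIC),w[:,90:470]]))
E
```

```text
t 10.2 pos [431.9  33.8  46.2] phi 91.75 q1,q6 [-1.3 -3. ] tilt [ 0.005 -0.   ] w 54.1 F [ 1.5 -0.  -1.3]
  -> shift tool mm [-195.9   33.9  -83.5] turn tool z 12.3 rows 5
```

View pics/m2.png

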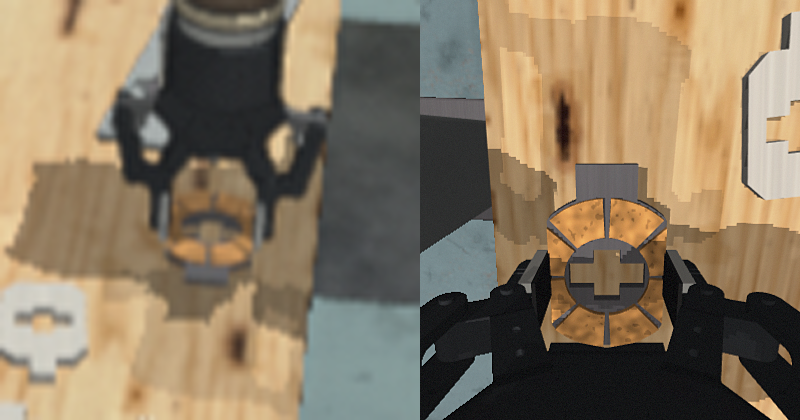

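```bash
python3 - <<'E'
from h import *
c=shot("wrist"); s=c["state"]; R=np.array(s["orientation"])
p=ray(c,(277.5,272),s["eef_pos"][2]-4.6)[0]; print(p, R.T@(p-s["eef_pos"]))
p=ray(c,[(240,272),(315,272),(277.5,246),(277.5,298)],s["eef_pos"][2]-4.6); print(p[1]-p[0],p[2]-p[3])
E
```

```text
[431.87647745  36.25446544  40.05101485] [2.43063862 1.70892309 4.60275297]
[35.5733468   1.04461642  0.        ] [-0.8564484  27.02558763  0.        ]
```

Emit:
carry_out(rows=[[0,0,-0.042,0,0,0],[0,0,-0.042,0,0,0],[-0.0396,0.0065,0,0,0,0],[-0.0396,0.0065,0,0,0,0],[-0.0396,0.0065,0,0,0,0]])

```text
time: 10.8
eef_pos: [452.5, -85.2, 127.9]
orientation: [[-0.032, 0.999, -0.0], [0.999, 0.032, 0.0], [0.0, -0.0, -1.0]]
wrist_force: [0.5, 0.7, -2.2]
width: 54.3
```

Emit:
carry_out(rows=[[-0.0396,0.0065,0,0,0,0],[-0.0396,0.0065,0,0,0,0],[0,0,0,0,0,6.1],[0,0,0,0,0,6.2],[0,0,0,0,0,0]])

```text
time: 11.3
eef_pos: [467.2, -163.2, 126.9]
orientation: [[0.184, 0.983, -0.003], [0.983, -0.184, 0.001], [0.001, -0.003, -1.0]]
wrist_force: [-0.0, -0.5, -2.3]
width: 53.5
```

Emit:
carry_out(rows=[[0,0,0,0,0,0],[0,0,0,0,0,0]])

```text
time: 11.5
eef_pos: [467.8, -162.7, 127.7]
orientation: [[0.181, 0.983, -0.001], [0.983, -0.181, 0.0], [0.0, -0.001, -1.0]]
wrist_force: [0.8, 0.3, -1.4]
width: 54.1
```

```bash
python3 - <<'E'
from h import *
plan([470.4,-163.3,120],79.45)
c=shot("wrist","pics/w6.png")
E
```

```text
t 11.5 pos [ 467.8 -162.7  127.7] phi 79.56 q1,q6 [-24.2 -13.8] tilt [-0.001  0.   ] w 54.1 F [ 0.8  0.3 -1.4]
  -> shift tool mm [-0.1  2.6  7.7] turn tool z 0.11 rows 1
```

Emit:
carry_out(rows=[[0,0.0026,0,0,0,0],[0,0,0.01,0,0,0],[0,0,0.01,0,0,0],[0,0,0,0,0,0]])

```text
time: 11.95
eef_pos: [469.0, -162.7, 106.1]
orientation: [[0.183, 0.983, -0.004], [0.983, -0.183, 0.002], [0.001, -0.004, -1.0]]
wrist_force: [-0.5, -0.1, -1.8]
width: 53.7
```

Emit:
carry_out(rows=[[0,0,0.006,0,0,0],[0,0,0.006,0,0,0],[0,0,0.004,0,0,0],[0,0,0,0,0,0]])

```text
time: 12.35
eef_pos: [471.4, -162.1, 91.8]
orientation: [[0.185, 0.983, 0.001], [0.983, -0.185, 0.003], [0.003, 0.001, -1.0]]
wrist_force: [2.9, 5.2, -2.7]
width: 54.2
```

```bash
python3 - <<'E'
from h import *
plan([470.4,-163.3,47.6],79.45)
c=shot("wrist"); cv2.imwrite("pics/w7.png",cv2.resize(c["pixels"][180:340,190:370,::-1],None,fx=3.3,fy=3.3,interpolation=cv2.INTER_CUBIC))
E
```

```text
t 12.3 pos [ 471.4 -162.1   91.8] phi 79.35 q1,q6 [-24.1 -13.6] tilt [0.001 0.003] w 54.2 F [ 2.9  5.2 -2.7]
  -> shift tool mm [-1.5 -0.8 44.2] turn tool z -0.1 rows 1
```

View pics/w7.png

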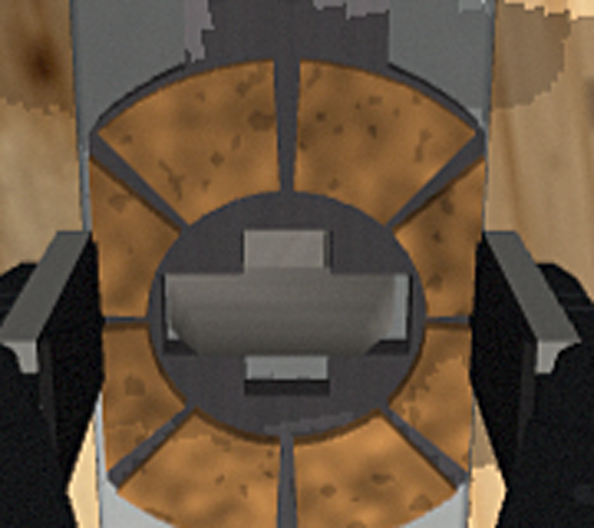

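Emit:
carry_out(rows=[[0.0013,0.0005,0,0,0,0],[0,0,0.008,0,0,0],[0,0,0.008,0,0,0],[0,0,0.004,0,0,0],[0,0,0,0,0,0]])

```text
time: 12.9
eef_pos: [470.8, -161.9, 71.0]
orientation: [[0.184, 0.983, -0.002], [0.983, -0.184, 0.001], [0.001, -0.002, -1.0]]
wrist_force: [1.2, 4.0, -3.3]
width: 54.2
```

Emit:
carry_out(rows=[[0,0,0.006,0,0,0],[0,0,0.006,0,0,0],[0,0,0.006,0,0,0],[0,0,0.004,0,0,0],[0,0,0,0,0,0]])

```text
time: 13.4
eef_pos: [471.6, -162.1, 49.7]
orientation: [[0.184, 0.983, 0.0], [0.983, -0.184, 0.001], [0.001, 0.0, -1.0]]
wrist_force: [1.5, 4.1, -3.2]
width: 54.4
```

```bash
python3 - <<'E'
from h import *
plan([470.4,-163.3,47.6],79.45)
E
```

```text
t 13.4 pos [ 471.6 -162.1   49.7] phi 79.41 q1,q6 [-24.  -13.5] tilt [0.    0.001] w 54.4 F [ 1.5  4.1 -3.2]
  -> shift tool mm [-1.4 -1.   2.1] turn tool z -0.04 rows 1
```

Emit:
carry_out(rows=[[0.001,0,0.002,0,0,0],[0,0,0.001,0,0,0],[0,0,0,0,0,0]])

```text
time: 13.7
eef_pos: [471.6, -162.0, 47.1]
orientation: [[0.183, 0.983, -0.0], [0.983, -0.183, -0.001], [-0.001, 0.0, -1.0]]
wrist_force: [0.8, -0.4, -1.5]
width: 54.2
```

Emit:
carry_out(rows=[[0,0,0,0,0,0],[0,0,0,0,0,0],[0,0,0,0,0,0],[0,0,0,0,0,0]], jaw=80)

```text
time: 14.1
eef_pos: [471.9, -161.7, 47.5]
orientation: [[0.183, 0.983, 0.0], [0.983, -0.183, -0.0], [-0.0, 0.001, -1.0]]
wrist_force: [0.4, -0.7, 0.9]
width: 68.4
```

Emit:
carry_out(rows=[[0,0,-0.03,0,0,0],[0,0,-0.04,0,0,0],[0,0,-0.04,0,0,0],[0,0,0,0,0,0],[0,0,0,0,0,0]])

```text
time: 14.6
eef_pos: [472.6, -161.8, 158.7]
orientation: [[0.183, 0.983, 0.003], [0.983, -0.183, -0.001], [-0.001, 0.003, -1.0]]
wrist_force: [0.6, 0.2, -0.5]
width: 68.4
```

```bash
python3 - <<'E'
from h import *
plan([470.4,-163.3,47.6],79.45)
c=shot("wrist"); cv2.imwrite("pics/w8.png",cv2.resize(c["pixels"][100:340,180:380,::-1],None,fx=2.5,fy=2.5,interpolation=cv2.INTER_CUBIC))
h=c["pixels"][0:340,150:400]
S=cv2.cvtColor(h,cv2.COLOR_RGB2HSV); m=((S[:,:,1]>138)&(S[:,:,0]<20)&(S[:,:,2]>90)).astype(np.uint8)
n,l,st,ce=cv2.connectedComponentsWithStats(m); print([ (st[i]+[150,0,0,0,0]).tolist() for i in range(1,n) if st[i,4]>60])
t=shot("top")
for P,k in [([534,106],"S"),([536,237],"S"),([423,305],"F")]:
    u,v=np.int32(proj(t,[[*P,8]])[0]); a=t["pixels"][v-24:v+25,u-28:u+29]; cv2.imwrite(f"pics/t_{k}{u}.png",a[:,:,::-1])
    s=cv2.cvtColor(a,cv2.COLOR_RGB2HSV)[:,:,1]; yy,xx=np.nonzero((s<60)|(s>150)&(k=="F")); print(k,ray(t,[xx.mean()+u-28,yy.mean()+v-24],8),len(xx))
E
```

```text
t 14.6 pos [ 472.6 -161.8  158.7] phi 79.45 q1,q6 [-23.9 -13.3] tilt [ 0.003 -0.001] w 68.4 F [ 0.6  0.2 -0.5]
  -> shift tool mm [ -1.7  -2.2 111.1] turn tool z -0.0 rows 3
[[233, 5, 26, 36, 257], [159, 50, 8, 22, 86], [210, 162, 15, 39, 238], [245, 167, 28, 27, 490], [276, 167, 28, 26, 473], [243, 184, 14, 26, 213], [292, 184, 14, 26, 206], [244, 212, 8, 25, 119], [297, 212, 8, 24, 164], [276, 235, 27, 16, 265], [247, 236, 26, 15, 262], [264, 303, 20, 10, 66]]
S [[532.65120888 107.97167252   8.        ]] 536
S [[537.72669183 238.33002037   8.        ]] 569
F [[395.77575865 317.50877243   8.        ]] 259
```

Emit:
carry_out(rows=[[0.048,-0.0015,-0.006,0,0,0],[0.048,-0.0015,-0.006,0,0,0],[0.048,-0.0015,-0.006,0,0,0],[0.048,-0.0015,-0.006,0,0,0],[0.048,-0.0015,-0.006,0,0,0]])

```text
time: 15.2
eef_pos: [506.8, 77.6, 185.3]
orientation: [[0.184, 0.983, -0.004], [0.983, -0.184, -0.0], [-0.001, -0.004, -1.0]]
wrist_force: [1.5, -0.9, 0.1]
width: 68.5
```

Emit:
carry_out(rows=[[0.048,-0.0015,-0.006,0,0,0],[0.048,-0.0015,-0.005,0,0,0],[0,0,0,0,0,0],[0,0,0,0,0,0],[0,0,0,0,0,0]])

```text
time: 15.7
eef_pos: [521.6, 169.7, 196.4]
orientation: [[0.184, 0.983, -0.004], [0.983, -0.184, -0.001], [-0.002, -0.003, -1.0]]
wrist_force: [0.2, -1.1, -0.6]
width: 68.1
```

```bash
python3 - <<'E'
from h import *
c=shot("wrist","pics/w9.png")
a=plate(c,[536,237],"S"); b=plate(c,[534,106],"S")
cv2.imwrite("pics/mask9.png",np.hstack([c["pixels"][:,100:500,::-1],cv2.merge([255*a[3],255*b[3],0*b[3]])[:,100:500]]))
p=a[0]*.5+a[1]*.5
plan([*p,60],np.degrees(np.arctan2(-a[2][1],-a[2][0])))
E
```

```text
S t 15.7 hole [538.7 243. ] outline [538.7 243.1] tab ang -88.0 size [55.8 91.8] off 7.9
S t 15.7 hole [534.5 105.6] outline [534.5 105.8] tab ang 98.2 size [55.6 92.1] off 8.2
t 15.8 pos [521.9 169.3 196.7] phi 79.37 q1,q6 [13.4 24.1] tilt [-0.003 -0.001] w 68.0 F [-0.2  0.3  0.5]
  -> shift tool mm [ 75.8   3.3 136.6] turn tool z -12.66 rows 4
```

View pics/mask9.png

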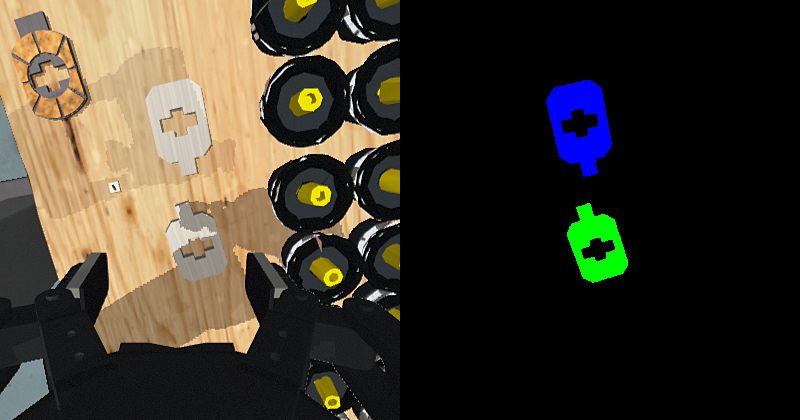

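Emit:
carry_out(rows=[[0.0189,0.0006,0.034,0,0,0],[0.0189,0.0006,0.034,0,0,0],[0.0189,0.0006,0.034,0,0,0],[0.0189,0.0006,0.034,0,0,0],[0,0,0,0,0,-6.3]])

```text
time: 16.25
eef_pos: [534.9, 242.8, 55.9]
orientation: [[0.073, 0.997, -0.011], [0.997, -0.073, -0.004], [-0.004, -0.011, -1.0]]
wrist_force: [0.8, -0.0, 0.3]
width: 68.4
```

Emit:
carry_out(rows=[[0,0,0,0,0,-6.3],[0,0,0,0,0,0],[0,0,0,0,0,0],[0,0,0,0,0,0]])

```text
time: 16.65
eef_pos: [539.5, 243.8, 62.6]
orientation: [[-0.033, 0.999, 0.0], [0.999, 0.033, 0.0], [0.0, 0.0, -1.0]]
wrist_force: [-0.1, 0.9, 0.0]
width: 68.3
```

```bash
python3 - <<'E'
from h import *
plan([538,243,13.5],92)
E
```

```text
t 16.6 pos [539.5 243.8  62.6] phi 91.87 q1,q6 [20.1 18.2] tilt [0. 0.] w 68.3 F [-0.1  0.9  0. ]
  -> shift tool mm [-0.8 -1.5 49.1] turn tool z -0.13 rows 1
```

Emit:
carry_out(rows=[[-0.0008,-0.0012,0.02,0,0,0],[0,0,0.018,0,0,0],[0,0,0.006,0,0,0],[0,0,0.005,0,0,0],[0,0,0,0,0,0]])

```text
time: 17.15
eef_pos: [537.9, 243.7, 13.2]
orientation: [[-0.035, 0.999, -0.0], [0.999, 0.035, -0.0], [-0.0, -0.0, -1.0]]
wrist_force: [-0.8, 0.3, -0.6]
width: 68.2
```

Emit:
carry_out(rows=[[0,0,0,0,0,0],[0,0,0,0,0,0],[0,0,0,0,0,0],[0,0,0,0,0,0],[0,0,0,0,0,0]], jaw=0)

```text
time: 17.65
eef_pos: [539.1, 244.3, 14.5]
orientation: [[-0.036, 0.999, 0.002], [0.999, 0.036, 0.001], [0.001, 0.002, -1.0]]
wrist_force: [-0.0, 0.1, 5.4]
width: 54.3
```

Emit:
carry_out(rows=[[0,0,-0.01,0,0,0],[0,0,-0.02,0,0,0],[0,0,-0.04,0,0,0],[0,0,-0.045,0,0,0],[0,0,0,0,0,0]])

```text
time: 18.15
eef_pos: [542.8, 245.7, 135.4]
orientation: [[-0.036, 0.999, 0.013], [0.999, 0.036, 0.005], [0.004, 0.013, -1.0]]
wrist_force: [1.9, -0.1, -0.5]
width: 53.8
```

Emit:
carry_out(rows=[[0,0,0,0,0,0],[0,0,0,0,0,0]])

```text
time: 18.35
eef_pos: [536.2, 243.2, 126.7]
orientation: [[-0.036, 0.999, -0.003], [0.999, 0.036, -0.001], [-0.001, -0.004, -1.0]]
wrist_force: [0.3, 0.5, -3.3]
width: 53.6
```

```bash
cat >> h.py <<'E'
def held(c,kind):
    "hole centre in tool x,y as the camera has it, of the held plate (its top face 4.6/5.6 mm ahead of the TCP)"
    s=c["state"]; R=np.array(s["orientation"]); p=np.array(s["eef_pos"]); d=4.6 if kind=="F" else 6
    z=p[2]-d; h=cv2.cvtColor(c["pixels"],cv2.COLOR_RGB2HSV); S=h[:,:,1].astype(int); V=h[:,:,2]
    # the held plate is grey round the hole: take as hole what differs
    m=((S>75)).astype(np.uint8)
    return m,z
E
python3 - <<'E'
from h import *
plan([470.4,-163.3,130],79.45)
c=shot("wrist","pics/w10.png"); cv2.imwrite("pics/w10c.png",cv2.resize(c["pixels"][160:350,170:390,::-1],None,fx=3,fy=3,interpolation=cv2.INTER_CUBIC))
E
```

```text
t 18.4 pos [536.2 243.2 126.7] phi 92.04 q1,q6 [20.2 18.1] tilt [-0.003 -0.001] w 53.6 F [ 0.3  0.5 -3.3]
  -> shift tool mm [-403.9  -80.3   -2.6] turn tool z 12.59 rows 9
```

View pics/w10c.png

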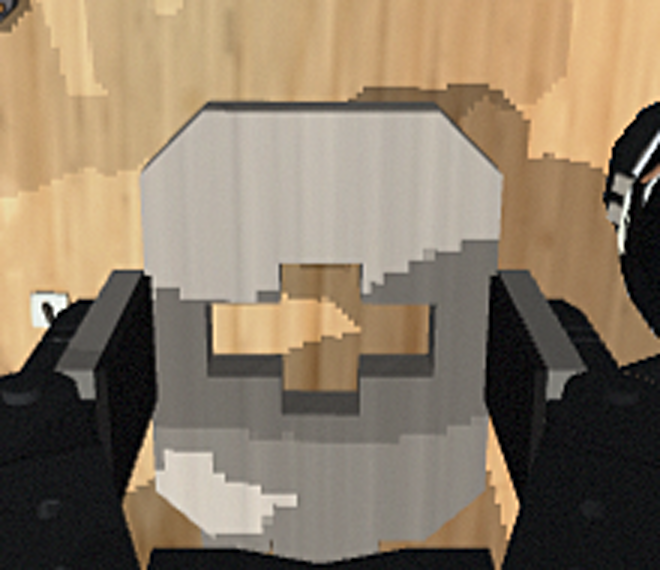

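Emit:
carry_out(rows=[[-0.0446,-0.0087,0,0,0,0],[-0.0446,-0.0087,0,0,0,0],[-0.0446,-0.0087,0,0,0,0],[-0.0446,-0.0087,0,0,0,0],[-0.0446,-0.0087,0,0,0,0]])

```text
time: 18.9
eef_pos: [500.2, 18.0, 126.3]
orientation: [[-0.036, 0.999, -0.004], [0.999, 0.036, 0.0], [0.0, -0.004, -1.0]]
wrist_force: [0.8, -0.0, -3.0]
width: 54.0
```

Emit:
carry_out(rows=[[-0.0446,-0.0087,0,0,0,0],[-0.0446,-0.0087,0,0,0,0],[-0.0446,-0.0087,0,0,0,0],[-0.0446,-0.0087,0,0,0,0],[0,0,0,0,0,6.3]])

```text
time: 19.4
eef_pos: [472.2, -164.7, 126.8]
orientation: [[0.082, 0.997, -0.002], [0.997, -0.082, -0.001], [-0.001, -0.002, -1.0]]
wrist_force: [0.7, 1.1, -2.2]
width: 54.2
```

Emit:
carry_out(rows=[[0,0,0,0,0,6.3],[0,0,0,0,0,0],[0,0,0,0,0,0],[0,0,0,0,0,0],[0,0,0,0,0,0]])

```text
time: 19.9
eef_pos: [473.9, -159.6, 127.9]
orientation: [[0.181, 0.983, -0.001], [0.983, -0.181, 0.0], [0.0, -0.001, -1.0]]
wrist_force: [-0.8, 0.2, -1.5]
width: 53.9
```

```bash
python3 - <<'E'
from h import *
plan([472,-160.5,108],79.45)
E
```

```text
t 19.9 pos [ 473.9 -159.6  127.9] phi 79.55 q1,q6 [-23.6 -13.1] tilt [-0.001  0.   ] w 53.9 F [-0.8  0.2 -1.5]
  -> shift tool mm [-1.3 -1.7 19.9] turn tool z 0.1 rows 1
```

Emit:
carry_out(rows=[[-0.0013,-0.0017,0.01,0,0,0.1],[0,0,0.01,0,0,0],[0,0,0.008,0,0,0],[0,0,0.006,0,0,0],[0,0,0,0,0,0]])

```text
time: 20.4
eef_pos: [471.1, -160.6, 92.8]
orientation: [[0.185, 0.983, -0.003], [0.983, -0.185, 0.001], [0.001, -0.003, -1.0]]
wrist_force: [-0.2, 0.2, -1.8]
width: 53.8
```

Emit:
carry_out(rows=[[0,0,0.004,0,0,0],[0,0,0,0,0,0],[0,0,0,0,0,0]])

```text
time: 20.7
eef_pos: [472.3, -161.1, 90.4]
orientation: [[0.185, 0.983, 0.0], [0.983, -0.185, -0.0], [-0.0, 0.0, -1.0]]
wrist_force: [-1.2, -1.0, -2.3]
width: 54.0
```

Going on well, no side force; lower to the release height.

Emit:
carry_out(rows=[[0,0,0.008,0,0,0],[0,0,0.008,0,0,0],[0,0,0.006,0,0,0],[0,0,0.004,0,0,0],[0,0,0,0,0,0]])

```text
time: 21.2
eef_pos: [471.7, -160.9, 63.4]
orientation: [[0.185, 0.983, -0.001], [0.983, -0.185, 0.001], [0.0, -0.001, -1.0]]
wrist_force: [-0.4, 0.6, -1.4]
width: 53.7
```

Emit:
carry_out(rows=[[0,0,0.006,0,0,0],[0,0,0.005,0,0,0],[0,0,0.004,0,0,0],[0,0,0.003,0,0,0],[0,0,0,0,0,0]])

```text
time: 21.7
eef_pos: [471.9, -161.0, 45.8]
orientation: [[0.185, 0.983, -0.001], [0.983, -0.185, 0.0], [0.0, -0.001, -1.0]]
wrist_force: [0.4, -0.2, -1.5]
width: 53.7
```

```bash
python3 - <<'E'
from h import *
plan([472,-161.5,47.5],79.45)
E
```

```text
t 21.7 pos [ 471.9 -161.    45.8] phi 79.34 q1,q6 [-23.8 -13.2] tilt [-0.001  0.   ] w 53.7 F [ 0.4 -0.2 -1.5]
  -> shift tool mm [-0.5  0.2 -1.7] turn tool z -0.11 rows 1
```

Emit:
carry_out(rows=[[0,0,0,0,0,0],[0,0,0,0,0,0],[0,0,0,0,0,0],[0,0,0,0,0,0]], jaw=80)

```text
time: 22.1
eef_pos: [472.5, -161.2, 46.7]
orientation: [[0.185, 0.983, 0.001], [0.983, -0.185, -0.0], [-0.0, 0.001, -1.0]]
wrist_force: [0.4, -0.5, 0.6]
width: 68.1
```

Emit:
carry_out(rows=[[0,0,-0.03,0,0,0],[0,0,-0.04,0,0,0],[0,0,-0.04,0,0,0],[0,0,0,0,0,0],[0,0,0,0,0,0]])

```text
time: 22.6
eef_pos: [473.1, -161.5, 157.7]
orientation: [[0.185, 0.983, 0.003], [0.983, -0.185, -0.001], [-0.001, 0.003, -1.0]]
wrist_force: [-0.9, -0.4, -0.4]
width: 68.4
```

```bash
python3 - <<'E'
from h import *
c=shot("wrist","pics/w11.png"); plan([411,239,200],79.45)
E
```

```text
t 22.6 pos [ 471.8 -160.9  156.2] phi 79.34 q1,q6 [-23.8 -13.2] tilt [-0.  0.] w 68.2 F [ 0.1  0.6 -0.2]
  -> shift tool mm [ 381.8 -133.7  -43.8] turn tool z -0.11 rows 9
```

Emit:
carry_out(rows=[[0.0424,-0.0149,-0.005,0,0,0],[0.0424,-0.0149,-0.005,0,0,0],[0.0424,-0.0149,-0.005,0,0,0],[0.0424,-0.0149,-0.005,0,0,0],[0.0424,-0.0149,-0.005,0,0,0]])

```text
time: 23.15
eef_pos: [435.9, 62.5, 179.4]
orientation: [[0.186, 0.983, -0.004], [0.983, -0.186, -0.0], [-0.001, -0.004, -1.0]]
wrist_force: [0.8, -0.2, -0.8]
width: 68.2
```

Emit:
carry_out(rows=[[0.0424,-0.0149,-0.005,0,0,0],[0.0424,-0.0149,-0.005,0,0,0],[0.0424,-0.0149,-0.005,0,0,0],[0.0424,-0.0149,-0.005,0,0,0],[0,0,0,0,0,0]])

```text
time: 23.65
eef_pos: [409.3, 243.0, 200.2]
orientation: [[0.179, 0.984, -0.002], [0.984, -0.179, 0.001], [0.001, -0.002, -1.0]]
wrist_force: [-0.6, -0.3, 0.4]
width: 68.3
```

Emit:
carry_out(rows=[[0,0,0,0,0,0],[0,0,0,0,0,0]])

```text
time: 23.85
eef_pos: [409.9, 237.6, 199.6]
orientation: [[0.185, 0.983, -0.003], [0.983, -0.185, -0.002], [-0.003, -0.003, -1.0]]
wrist_force: [-0.1, -0.1, 0.8]
width: 68.5
```

```bash
python3 - <<'E'
from h import *
c=shot("wrist","pics/w12.png")
a=plate(c,[423,305],"F"); b=plate(c,[534,106],"S")
p=a[0]*.5+a[1]*.5
plan([*p,60],np.degrees(np.arctan2(a[2][1],a[2][0])))
t=shot("top","pics/top2.png"); print(proj(t,[[472,-161,40]]))
E
```

```text
F t 23.9 hole [422.6 308.7] outline [422.6 314.9] tab ang -85.6 size [ 55.3 107. ] off 0.8Traceback (most recent call last):
  File "<stdin>", line 3, in <module>
  File "h.py", line 38, in plate
    hs=[x for x,q in zip(cs,hi[0]) if q[3]>=0]; hc=max(hs,key=cv2.contourArea)
                                                   ~~~^^^^^^^^^^^^^^^^^^^^^^^^
ValueError: max() iterable argument is empty
```

Emit:
carry_out(rows=[[0.0184,-0.0004,0.034,0,0,0],[0.0184,-0.0004,0.034,0,0,0],[0.0184,-0.0004,0.034,0,0,0],[0.0184,-0.0004,0.034,0,0,0],[0,0,0,0,0,-7.5]])

```text
time: 24.4
eef_pos: [419.9, 308.8, 59.3]
orientation: [[0.053, 0.999, -0.01], [0.999, -0.054, -0.006], [-0.006, -0.009, -1.0]]
wrist_force: [-1.4, -0.1, -0.3]
width: 68.4
```

Emit:
carry_out(rows=[[0,0,0,0,0,-7.5],[0,0,0,0,0,0],[0,0,0,0,0,0],[0,0,0,0,0,0]])

```text
time: 24.8
eef_pos: [423.4, 310.7, 65.6]
orientation: [[-0.072, 0.997, 0.0], [0.997, 0.072, 0.0], [0.0, 0.0, -1.0]]
wrist_force: [0.3, -0.2, -0.7]
width: 68.5
```

```bash
python3 - <<'E'
from h import *
plan([422,310,14],94.4)
c=shot("wrist"); s=c["state"]
h=cv2.cvtColor(c["pixels"],cv2.COLOR_RGB2HSV); m=((h[:,:,1]>138)&(h[:,:,2]>90)&(h[:,:,0]<20)).astype(np.uint8); m[:,:200]=0; m[:,360:]=0; m[345:]=0
n,l,st,ce=cv2.connectedComponentsWithStats(m); 
for i in range(1,n):
    if st[i,4]>80: print(st[i].tolist(),np.round(ray(c,ce[i],10)[0,:2],1))
E
```

```text
t 24.8 pos [423.4 310.7  65.6] phi 94.15 q1,q6 [31.5 27.4] tilt [0. 0.] w 68.5 F [ 0.3 -0.2 -0.7]
  -> shift tool mm [-0.6 -1.5 51.6] turn tool z -0.25 rows 2
[257, 0, 57, 50, 2141] [420.1 434.3]
[230, 181, 40, 37, 951] [408.2 336.8]
[274, 181, 39, 36, 952] [431.  338.7]
[296, 202, 20, 37, 440] [443.8 324. ]
[228, 204, 20, 35, 425] [398.  320.1]
[296, 241, 19, 34, 389] [445.9 300.4]
[230, 243, 19, 33, 385] [399.9 296.5]
[234, 263, 37, 32, 766] [412.8 281.7]
[275, 262, 37, 37, 766] [435.6 283.6]
[230, 304, 6, 39, 108] [398.6 241.8]
[269, 314, 9, 31, 107] [427.8 245.2]
```

Emit:
carry_out(rows=[[-0.0006,-0.0014,0.02,0,0,-0.2],[0,0,0.02,0,0,0],[0,0,0.006,0,0,0],[0,0,0.005,0,0,0],[0,0,0,0,0,0]])

```text
time: 25.35
eef_pos: [421.6, 310.6, 14.2]
orientation: [[-0.079, 0.997, -0.0], [0.997, 0.079, -0.0], [-0.0, -0.0, -1.0]]
wrist_force: [0.2, -0.5, 0.4]
width: 68.4
```

Emit:
carry_out(rows=[[0,0,0,0,0,0],[0,0,0,0,0,0],[0,0,0,0,0,0],[0,0,0,0,0,0],[0,0,0,0,0,0]], jaw=0)

```text
time: 25.85
eef_pos: [422.6, 311.3, 15.5]
orientation: [[-0.079, 0.997, 0.002], [0.997, 0.079, 0.001], [0.001, 0.002, -1.0]]
wrist_force: [-0.0, 0.3, 6.0]
width: 54.3
```

Emit:
carry_out(rows=[[0,0,-0.01,0,0,0],[0,0,-0.02,0,0,0],[0,0,-0.04,0,0,0],[0,0,-0.045,0,0,0],[0,0,0,0,0,0]])

```text
time: 26.35
eef_pos: [426.0, 313.5, 135.9]
orientation: [[-0.079, 0.997, 0.012], [0.997, 0.079, 0.007], [0.006, 0.012, -1.0]]
wrist_force: [1.5, 1.2, -0.9]
width: 54.3
```

Emit:
carry_out(rows=[[0,0,0,0,0,0],[0,0,0,0,0,0],[0,0,0,0,0,0]])

```text
time: 26.65
eef_pos: [419.9, 309.7, 127.3]
orientation: [[-0.079, 0.997, -0.004], [0.997, 0.079, -0.002], [-0.002, -0.004, -1.0]]
wrist_force: [1.3, 0.2, -1.9]
width: 54.4
```

```bash
python3 - <<'E'
from h import *
plan([471.9,-161.5,127],79.45)
c=shot("wrist"); s=c["state"]; R=np.array(s["orientation"]); z=s["eef_pos"][2]-4.6
h=cv2.cvtColor(c["pixels"],cv2.COLOR_RGB2HSV); m=((h[:,:,1]>138)&(h[:,:,2]>90)&(h[:,:,0]<20)).astype(np.uint8); m[:,200:360]*=1; m[:,:200]=0; m[:,360:]=0; m[345:]=0
n,l,st,ce=cv2.connectedComponentsWithStats(m); 
for i in range(1,n):
    if st[i,4]>80: print(st[i].tolist(),np.round(R.T@(ray(c,ce[i],z)[0]-s["eef_pos"]),1))
E
```

```text
t 26.6 pos [419.9 309.7 127.3] phi 94.54 q1,q6 [31.6 27.1] tilt [-0.004 -0.002] w 54.4 F [ 1.3  0.2 -1.9]
  -> shift tool mm [-473.8   14.5    1.2] turn tool z 15.09 rows 10
[274, 0, 33, 81, 2263] [101.5   6.7   4.4]
[221, 199, 54, 49, 1721] [ 27.3 -10.    4.6]
[279, 199, 54, 49, 1726] [27.3 12.5  4.5]
[217, 228, 27, 48, 735] [ 11.7 -21.5   4.7]
[309, 228, 28, 48, 722] [11.9 24.   4.5]
[308, 279, 25, 43, 633] [-11.8  23.9   4.5]
[221, 280, 25, 42, 646] [-12.  -21.5   4.7]
[279, 305, 49, 40, 1281] [-27.4  12.7   4.6]
[226, 306, 49, 39, 1273] [-27.4 -10.3   4.7]
```

Emit:
carry_out(rows=[[-0.0472,0.0015,0,0,0,0],[-0.0472,0.0015,0,0,0,0],[-0.0472,0.0015,0,0,0,0],[-0.0472,0.0015,0,0,0,0],[-0.0472,0.0015,0,0,0,0]])

```text
time: 27.2
eef_pos: [446.8, 74.3, 128.2]
orientation: [[-0.08, 0.997, -0.002], [0.997, 0.08, -0.0], [0.0, -0.002, -1.0]]
wrist_force: [0.2, -0.1, -1.3]
width: 54.0
```

Emit:
carry_out(rows=[[-0.0472,0.0015,0,0,0,0],[-0.0472,0.0015,0,0,0,0],[-0.0472,0.0015,0,0,0,0],[-0.0472,0.0015,0,0,0,0],[-0.0472,0.0015,0,0,0,0]])

```text
time: 27.7
eef_pos: [473.0, -160.3, 128.0]
orientation: [[-0.079, 0.997, -0.002], [0.997, 0.079, 0.001], [0.001, -0.002, -1.0]]
wrist_force: [0.5, 0.6, -1.0]
width: 54.2
```

Emit:
carry_out(rows=[[0,0,0,0,0,7.5],[0,0,0,0,0,7.6],[0,0,0,0,0,0],[0,0,0,0,0,0],[0,0,0,0,0,0]])

```text
time: 28.2
eef_pos: [473.6, -158.1, 128.7]
orientation: [[0.181, 0.984, -0.001], [0.984, -0.181, 0.0], [0.0, -0.001, -1.0]]
wrist_force: [-0.3, -0.2, -1.2]
width: 54.3
```

```bash
python3 - <<'E'
from h import *
plan([472.1,-159.7,93],79.45)
E
```

```text
t 28.2 pos [ 473.6 -158.1  128.7] phi 79.59 q1,q6 [-23.5 -13. ] tilt [-0.001  0.   ] w 54.3 F [-0.3 -0.2 -1.2]
  -> shift tool mm [-1.8 -1.1 35.7] turn tool z 0.14 rows 1
```

Emit:
carry_out(rows=[[-0.0018,-0.0011,0.01,0,0,0.1],[0,0,0.01,0,0,0],[0,0,0.01,0,0,0],[0,0,0.005,0,0,0],[0,0,0,0,0,0]])

```text
time: 28.7
eef_pos: [471.4, -159.7, 92.8]
orientation: [[0.185, 0.983, -0.003], [0.983, -0.185, 0.001], [0.001, -0.003, -1.0]]
wrist_force: [-0.5, 0.2, -1.2]
width: 54.2
```

Emit:
carry_out(rows=[[0,0,0.005,0,0,0],[0,0,0,0,0,0],[0,0,0,0,0,0]])

```text
time: 29.0
eef_pos: [472.5, -160.2, 89.3]
orientation: [[0.185, 0.983, -0.0], [0.983, -0.185, 0.0], [0.0, -0.0, -1.0]]
wrist_force: [-0.6, 0.2, -1.7]
width: 54.1
```

Emit:
carry_out(rows=[[0,0,0.008,0,0,0],[0,0,0.008,0,0,0],[0,0,0.008,0,0,0],[0,0,0.006,0,0,0],[0,0,0,0,0,0]])

```text
time: 29.5
eef_pos: [472.1, -160.0, 58.0]
orientation: [[0.185, 0.983, -0.001], [0.983, -0.185, 0.001], [0.0, -0.001, -1.0]]
wrist_force: [0.5, 1.0, -2.0]
width: 54.1
```

Emit:
carry_out(rows=[[0,0,0.004,0,0,0],[0,0,0.001,0,0,0],[0,0,0,0,0,0]])

```text
time: 29.8
eef_pos: [472.5, -160.2, 54.1]
orientation: [[0.185, 0.983, -0.0], [0.983, -0.185, 0.0], [0.0, -0.0, -1.0]]
wrist_force: [-2.0, 0.9, -1.3]
width: 54.3
```

Emit:
carry_out(rows=[[0,0,0.001,0,0,0],[0,0,0.001,0,0,0],[0,0,0,0,0,0],[0,0,0,0,0,0]])

```text
time: 30.2
eef_pos: [472.5, -160.2, 52.3]
orientation: [[0.185, 0.983, 0.0], [0.983, -0.185, -0.0], [-0.0, 0.0, -1.0]]
wrist_force: [-1.3, -1.0, -0.3]
width: 53.9
```

Emit:
carry_out(rows=[[0,0,0.001,0,0,0],[0,0,0.001,0,0,0],[0,0,0,0,0,0],[0,0,0,0,0,0]])

```text
time: 30.6
eef_pos: [472.5, -160.2, 51.4]
orientation: [[0.185, 0.983, -0.001], [0.983, -0.185, 0.0], [0.0, -0.001, -1.0]]
wrist_force: [-4.9, 1.1, 8.7]
width: 53.9
```

Emit:
carry_out(rows=[[0,0,0,0,0,0],[0,0,0,0,0,0],[0,0,0,0,0,0],[0,0,0,0,0,0]], jaw=80)

```text
time: 31.0
eef_pos: [472.9, -160.4, 50.3]
orientation: [[0.185, 0.983, 0.001], [0.983, -0.185, -0.0], [-0.0, 0.001, -1.0]]
wrist_force: [-0.6, -0.4, -0.1]
width: 68.5
```

Emit:
carry_out(rows=[[0,0,-0.03,0,0,0],[0,0,-0.04,0,0,0],[0,0,-0.04,0,0,0],[0,0,0,0,0,0],[0,0,0,0,0,0]])

```text
time: 31.5
eef_pos: [473.5, -160.6, 161.5]
orientation: [[0.185, 0.983, 0.003], [0.983, -0.185, -0.001], [-0.001, 0.003, -1.0]]
wrist_force: [-0.9, 0.2, -1.3]
width: 68.3
```

```bash
python3 - <<'E'
from h import *
c=shot("wrist","pics/w13.png"); plan([522.4,39.8,200],79.45)
E
```

```text
t 31.6 pos [ 472.2 -160.1  160. ] phi 79.34 q1,q6 [-23.7 -13.1] tilt [-0.  0.] w 68.2 F [ 0.1  0.2 -0.7]
  -> shift tool mm [205.7  12.4 -40. ] turn tool z -0.11 rows 5
```

View first.

Emit:
carry_out(rows=[[0.0411,0.0025,-0.008,0,0,0],[0.0411,0.0025,-0.008,0,0,0],[0.0411,0.0025,-0.008,0,0,0],[0.0411,0.0025,-0.008,0,0,0],[0.0411,0.0025,-0.008,0,0,0]])

```text
time: 32.05
eef_pos: [521.4, 41.0, 198.1]
orientation: [[0.185, 0.983, -0.004], [0.983, -0.185, -0.0], [-0.001, -0.004, -1.0]]
wrist_force: [1.0, -0.5, 0.2]
width: 68.0
```

Emit:
carry_out(rows=[[0,0,0,0,0,0],[0,0,0,0,0,0],[0,0,0,0,0,0],[0,0,0,0,0,0]])

```text
time: 32.45
eef_pos: [521.7, 38.2, 199.0]
orientation: [[0.187, 0.982, -0.003], [0.982, -0.187, -0.0], [-0.001, -0.003, -1.0]]
wrist_force: [-0.4, 0.8, -0.3]
width: 68.3
```

```bash
python3 - <<'E'
from h import *
c=shot("wrist","pics/w14.png"); a=plate(c,[534.5,105.6],"S")
plan([*(a[0]*.5+a[1]*.5),60],np.degrees(np.arctan2(a[2][1],a[2][0])))
E
```

```text
S t 32.5 hole [534.4 105.7] outline [534.4 105.4] tab ang 98.2 size [55.7 91.8] off 7.7
t 32.5 pos [522.   38.2 199.3] phi 79.23 q1,q6 [-0.6 10.2] tilt [-0.002 -0.   ] w 68.1 F [-0.3  0.1  0.4]
  -> shift tool mm [ 68.6  -0.2 139.3] turn tool z -19.0 rows 4
```

Emit:
carry_out(rows=[[0.0172,-0.0003,0.034,0,0,0],[0.0172,-0.0003,0.034,0,0,0],[0.0172,-0.0003,0.034,0,0,0],[0.0172,-0.0003,0.034,0,0,0],[0,0,0,0,0,-6.3]])

```text
time: 33.0
eef_pos: [529.8, 107.1, 58.8]
orientation: [[0.074, 0.997, -0.011], [0.997, -0.074, -0.001], [-0.002, -0.011, -1.0]]
wrist_force: [-0.7, 0.3, -0.4]
width: 68.3
```

Emit:
carry_out(rows=[[0,0,0,0,0,-6.3],[0,0,0,0,0,-6.4],[0,0,0,0,0,0],[0,0,0,0,0,0],[0,0,0,0,0,0]])

```text
time: 33.5
eef_pos: [534.4, 106.7, 64.4]
orientation: [[-0.143, 0.99, 0.0], [0.99, 0.143, 0.0], [0.0, 0.0, -1.0]]
wrist_force: [-1.7, 0.3, 0.5]
width: 68.2
```

```bash
python3 - <<'E'
from h import *
plan([534,105.6,14],98.2)
E
```

```text
t 33.5 pos [534.4 106.7  64.4] phi 98.2 q1,q6 [ 6.7 -1.5] tilt [0. 0.] w 68.2 F [-1.7  0.3  0.5]
  -> shift tool mm [-1.1 -0.6 50.4] turn tool z -0.0 rows 2
```

Emit:
carry_out(rows=[[-0.0011,-0.0006,0.02,0,0,0],[0,0,0.02,0,0,0],[0,0,0.006,0,0,0],[0,0,0.004,0,0,0],[0,0,0,0,0,0]])

```text
time: 34.0
eef_pos: [533.9, 106.0, 14.2]
orientation: [[-0.145, 0.989, -0.0], [0.989, 0.145, -0.0], [0.0, -0.0, -1.0]]
wrist_force: [-0.5, -0.7, 0.4]
width: 68.3
```

Emit:
carry_out(rows=[[0,0,0,0,0,0],[0,0,0,0,0,0],[0,0,0,0,0,0],[0,0,0,0,0,0],[0,0,0,0,0,0]], jaw=0)

```text
time: 34.5
eef_pos: [535.0, 106.2, 15.6]
orientation: [[-0.145, 0.989, 0.002], [0.989, 0.145, 0.0], [-0.0, 0.002, -1.0]]
wrist_force: [-0.8, -0.7, 6.1]
width: 53.8
```

Emit:
carry_out(rows=[[0,0,-0.01,0,0,0],[0,0,-0.01,0,0,7.6],[0,0,0,0,0,7.6],[0,0,0,0,0,7.6],[0,0,0,0,0,7.6]])

```text
time: 35.0
eef_pos: [533.7, 106.1, 34.5]
orientation: [[0.381, 0.925, -0.0], [0.925, -0.381, 0.0], [0.0, -0.0, -1.0]]
wrist_force: [-0.2, 0.2, -0.5]
width: 53.2
```

Emit:
carry_out(rows=[[0,0,0,0,0,7.6],[0,0,0,0,0,0],[0,0,0,0,0,0],[0,0,0,0,0,0]])

```text
time: 35.4
eef_pos: [533.8, 106.1, 34.3]
orientation: [[0.493, 0.87, -0.0], [0.87, -0.493, -0.0], [-0.0, -0.0, -1.0]]
wrist_force: [-0.3, -0.6, -2.6]
width: 53.6
```

Emit:
carry_out(rows=[[0,0,0.01,0,0,0],[0,0,0.006,0,0,0],[0,0,0.0025,0,0,0],[0,0,0,0,0,0],[0,0,0,0,0,0]])

```text
time: 35.9
eef_pos: [532.9, 106.0, 15.6]
orientation: [[0.495, 0.869, -0.003], [0.869, -0.495, -0.0], [-0.002, -0.002, -1.0]]
wrist_force: [-3.0, 0.5, 3.8]
width: 53.7
```

Emit:
carry_out(rows=[[0,0,0,0,0,0],[0,0,0,0,0,0],[0,0,0,0,0,0],[0,0,0,0,0,0]], jaw=80)

```text
time: 36.3
eef_pos: [534.2, 106.1, 15.8]
orientation: [[0.495, 0.869, 0.001], [0.869, -0.495, 0.0], [0.0, 0.0, -1.0]]
wrist_force: [0.6, -0.7, -0.9]
width: 68.3
```

Emit:
carry_out(rows=[[0,0,-0.02,0,0,0],[0,0,-0.04,0,0,0],[0,0,0,0,0,-8.58],[0,0,0,0,0,-8.58],[0,0,0,0,0,-8.58]])

```text
time: 36.8
eef_pos: [534.4, 106.2, 76.4]
orientation: [[0.062, 0.998, 0.001], [0.998, -0.062, 0.0], [0.0, 0.001, -1.0]]
wrist_force: [-0.6, -0.4, -0.6]
width: 68.4
```

Emit:
carry_out(rows=[[0,0,0,0,0,-8.58],[0,0,0,0,0,-8.58],[0,0,0,0,0,-8.58],[0,0,0,0,0,-8.58],[0,0,0,0,0,-8.58]])

```text
time: 37.3
eef_pos: [534.0, 106.1, 75.8]
orientation: [[-0.634, 0.773, 0.0], [0.773, 0.634, 0.0], [-0.0, 0.0, -1.0]]
wrist_force: [0.8, 0.2, -0.2]
width: 68.2
```

Emit:
carry_out(rows=[[0,0,0,0,0,-8.58],[0,0,0,0,0,-8.58],[0,0,0,0,0,-8.58],[0,0,0,0,0,-8.58],[0,0,0,0,0,-8.58]])

```text
time: 37.8
eef_pos: [534.0, 106.1, 75.8]
orientation: [[-0.991, 0.135, 0.0], [0.135, 0.991, 0.0], [-0.0, 0.0, -1.0]]
wrist_force: [0.9, 0.5, 0.2]
width: 68.5
```

Emit:
carry_out(rows=[[0,0,0,0,0,-8.58],[0,0,0,0,0,-8.58],[0,0,0,0,0,-8.58],[0,0,0,0,0,-8.58],[0,0,0,0,0,-8.58]])

```text
time: 38.3
eef_pos: [534.0, 106.1, 75.8]
orientation: [[-0.818, -0.576, 0.0], [-0.576, 0.818, 0.0], [-0.0, -0.0, -1.0]]
wrist_force: [0.8, 0.4, 0.4]
width: 68.2
```

Emit:
carry_out(rows=[[0,0,0,0,0,-8.58],[0,0,0,0,0,-8.58],[0,0,0,0,0,-8.4],[0,0,0,0,0,0],[0,0,0,0,0,0]])

```text
time: 38.8
eef_pos: [534.0, 106.1, 75.8]
orientation: [[-0.497, -0.867, 0.0], [-0.867, 0.497, 0.0], [-0.0, -0.0, -1.0]]
wrist_force: [0.9, -0.3, -0.3]
width: 68.5
```

```bash
python3 - <<'E'
from h import *
plan([533.8,106.1,14],240.4)
c=shot("wrist","pics/w15.png"); cv2.imwrite("pics/w15s.png",cv2.resize(c["pixels"][:,:,::-1],None,fx=1.2,fy=1.2))
try: a=plate(c,[534,106],"S",100)
except Exception as e: print(e)
E
```

```text
t 38.8 pos [534.  106.1  75.8] phi -119.83 q1,q6 [   6.7 -143.5] tilt [0. 0.] w 68.5 F [ 0.9 -0.3 -0.3]
  -> shift tool mm [ 0.1  0.2 61.8] turn tool z -0.23 rows 2
max() iterable argument is empty
```

View pics/w15s.png

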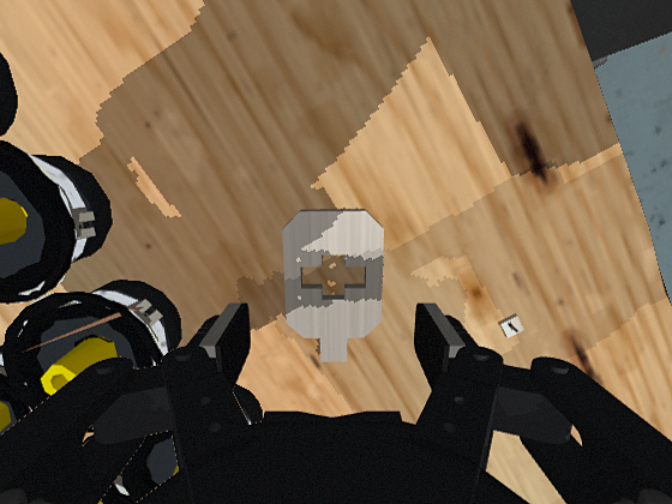

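Emit:
carry_out(rows=[[0,0,0.03,0,0,-0.2],[0,0,0.02,0,0,0],[0,0,0.006,0,0,0],[0,0,0.0055,0,0,0],[0,0,0,0,0,0]])

```text
time: 39.35
eef_pos: [534.0, 106.1, 14.2]
orientation: [[-0.492, -0.87, -0.0], [-0.87, 0.492, -0.0], [0.0, 0.0, -1.0]]
wrist_force: [-1.0, -1.0, 0.1]
width: 68.5
```

Emit:
carry_out(rows=[[0,0,0,0,0,0],[0,0,0,0,0,0],[0,0,0,0,0,0],[0,0,0,0,0,0],[0,0,0,0,0,0]], jaw=0)

```text
time: 39.85
eef_pos: [535.2, 106.2, 15.7]
orientation: [[-0.492, -0.871, 0.002], [-0.871, 0.492, 0.0], [-0.001, -0.002, -1.0]]
wrist_force: [-0.1, 0.0, 6.6]
width: 53.8
```

Emit:
carry_out(rows=[[0,0,-0.01,0,0,0],[0,0,-0.02,0,0,0],[0,0,-0.04,0,0,0],[0,0,-0.045,0,0,0],[0,0,0,0,0,0]])

```text
time: 40.35
eef_pos: [539.2, 106.7, 136.2]
orientation: [[-0.492, -0.871, 0.014], [-0.871, 0.492, 0.002], [-0.008, -0.011, -1.0]]
wrist_force: [1.8, -0.4, -1.3]
width: 53.8
```

Emit:
carry_out(rows=[[0,0,0,0,0,8.5],[0,0,0,0,0,8.5],[0,0,0,0,0,8.5],[0,0,0,0,0,8.5],[0,0,0,0,0,8.5]])

```text
time: 40.85
eef_pos: [532.7, 105.9, 128.3]
orientation: [[-0.953, -0.304, -0.002], [-0.304, 0.953, -0.0], [0.002, 0.0, -1.0]]
wrist_force: [-0.9, -0.9, -2.3]
width: 53.5
```

Emit:
carry_out(rows=[[0,0,0,0,0,8.5],[0,0,0,0,0,8.5],[0,0,0,0,0,8.5],[0,0,0,0,0,8.5],[0,0,0,0,0,8.5]])

```text
time: 41.35
eef_pos: [532.7, 106.0, 128.3]
orientation: [[-0.908, 0.42, -0.002], [0.42, 0.908, -0.0], [0.002, -0.001, -1.0]]
wrist_force: [-0.2, 0.3, -1.2]
width: 53.8
```

Emit:
carry_out(rows=[[0,0,0,0,0,8.5],[0,0,0,0,0,8.5],[0,0,0,0,0,8.5],[0,0,0,0,0,8.5],[0,0,0,0,0,8.5]])

```text
time: 41.85
eef_pos: [532.7, 105.9, 128.2]
orientation: [[-0.386, 0.923, -0.002], [0.923, 0.386, -0.0], [0.001, -0.002, -1.0]]
wrist_force: [0.9, 0.5, -2.0]
width: 53.3
```

Emit:
carry_out(rows=[[0,0,0,0,0,8.5],[0,0,0,0,0,8.5],[0,0,0,0,0,8.5],[0,0,0,0,0,7.3],[0,0,0,0,0,0]])

```text
time: 42.35
eef_pos: [532.9, 106.0, 128.4]
orientation: [[0.169, 0.986, -0.002], [0.986, -0.169, -0.0], [-0.001, -0.002, -1.0]]
wrist_force: [-0.2, 0.3, -1.4]
width: 53.4
```

Emit:
carry_out(rows=[[0,0,0,0,0,0],[0,0,0,0,0,0]])

```text
time: 42.55
eef_pos: [533.5, 106.0, 128.9]
orientation: [[0.168, 0.986, -0.001], [0.986, -0.168, -0.0], [-0.0, -0.001, -1.0]]
wrist_force: [-0.9, -0.3, -1.5]
width: 53.7
```

```bash
python3 - <<'E'
from h import *
plan([472,-160.5,130],79.45)
c=shot("wrist"); s=c["state"]; R=np.array(s["orientation"]); z=s["eef_pos"][2]-6.5
h=cv2.cvtColor(c["pixels"],cv2.COLOR_RGB2HSV)
m=(h[:,:,1]<55).astype(np.uint8); m[:190]=0; m[345:]=0; m[:,:222]=0; m[:,336:]=0
ys,xs=np.nonzero(m); print("mask",xs.min(),xs.max(),ys.min())
hole=(h[230:310,225:330,1]>70); yy,xx=np.nonzero(hole); 
n,l,st,ce=cv2.connectedComponentsWithStats(hole.astype(np.uint8)); print([(st[i]+[225,230,0,0,0]).tolist() for i in range(1,n) if st[i,4]>50])
cv2.imwrite("pics/w16.png",cv2.resize(c["pixels"][160:350,170:390,::-1],None,fx=3,fy=3,interpolation=cv2.INTER_CUBIC))
E
```

```text
t 42.5 pos [533.5 106.  128.9] phi 80.34 q1,q6 [ 6.7 16.3] tilt [-0.001 -0.   ] w 53.7 F [-0.9 -0.3 -1.5]
  -> shift tool mm [-273.1  -15.9   -1. ] turn tool z 0.89 rows 6
mask 222 335 191
[[240, 245, 73, 42, 1875]]
```

Emit:
carry_out(rows=[[-0.0457,-0.0026,0,0,0,0],[-0.0457,-0.0026,0,0,0,0],[-0.0457,-0.0026,0,0,0,0],[-0.0457,-0.0026,0,0,0,0],[-0.0457,-0.0026,0,0,0,0]])

```text
time: 43.1
eef_pos: [481.9, -118.5, 129.5]
orientation: [[0.168, 0.986, 0.001], [0.986, -0.168, -0.0], [-0.0, 0.001, -1.0]]
wrist_force: [0.7, -0.5, -2.5]
width: 53.5
```

Emit:
carry_out(rows=[[-0.0457,-0.0026,0,0,0,0],[0,0,0,0,0,0.9],[0,0,0,0,0,0],[0,0,0,0,0,0],[0,0,0,0,0,0]])

```text
time: 43.6
eef_pos: [472.2, -160.1, 129.1]
orientation: [[0.183, 0.983, -0.0], [0.983, -0.183, 0.0], [0.0, -0.001, -1.0]]
wrist_force: [-0.2, 0.5, -1.8]
width: 54.0
```

```bash
python3 - <<'E'
from h import *
plan([471.8,-161.6,93],79.45)
E
```

```text
t 43.6 pos [ 472.2 -160.1  129.1] phi 79.47 q1,q6 [-23.7 -13.2] tilt [-0.  0.] w 54.0 F [-0.2  0.5 -1.8]
  -> shift tool mm [-1.5 -0.1 36.1] turn tool z 0.02 rows 1
```

Emit:
carry_out(rows=[[-0.0015,0,0.01,0,0,0],[0,0,0.01,0,0,0],[0,0,0.01,0,0,0],[0,0,0.005,0,0,0],[0,0,0,0,0,0]])

```text
time: 44.1
eef_pos: [470.6, -162.3, 92.7]
orientation: [[0.185, 0.983, -0.003], [0.983, -0.185, 0.001], [0.001, -0.003, -1.0]]
wrist_force: [-0.4, 0.5, -1.5]
width: 53.7
```

Emit:
carry_out(rows=[[0,0,0.005,0,0,0],[0,0,0,0,0,0],[0,0,0,0,0,0]])

```text
time: 44.4
eef_pos: [471.9, -163.1, 89.4]
orientation: [[0.185, 0.983, 0.0], [0.983, -0.185, -0.0], [-0.0, 0.0, -1.0]]
wrist_force: [-0.6, -0.0, -2.5]
width: 53.4
```

Emit:
carry_out(rows=[[0.0008,0,0.008,0,0,0],[0,0,0.008,0,0,0],[0,0,0.006,0,0,0],[0,0,0.003,0,0,0],[0,0,0,0,0,0]])

```text
time: 44.9
eef_pos: [471.7, -162.1, 63.6]
orientation: [[0.185, 0.983, -0.001], [0.983, -0.185, 0.0], [0.0, -0.001, -1.0]]
wrist_force: [0.7, 0.9, -0.9]
width: 53.9
```

Emit:
carry_out(rows=[[0,0,0.001,0,0,0],[0,0,0.001,0,0,0],[0,0,0,0,0,0],[0,0,0,0,0,0]])

```text
time: 45.3
eef_pos: [472.1, -162.3, 62.4]
orientation: [[0.185, 0.983, 0.0], [0.983, -0.185, -0.0], [-0.0, 0.0, -1.0]]
wrist_force: [-1.1, -0.2, -2.3]
width: 53.8
```

Emit:
carry_out(rows=[[0,0,0.001,0,0,0],[0,0,0,0,0,0],[0,0,0,0,0,0]])

```text
time: 45.6
eef_pos: [472.1, -162.3, 61.7]
orientation: [[0.185, 0.983, 0.0], [0.983, -0.185, -0.0], [-0.0, 0.0, -1.0]]
wrist_force: [-1.6, 1.6, 2.7]
width: 54.1
```

Emit:
carry_out(rows=[[0,0,0,0,0,0],[0,0,0,0,0,0],[0,0,0,0,0,0],[0,0,0,0,0,0]], jaw=80)

```text
time: 46.0
eef_pos: [472.1, -162.3, 61.3]
orientation: [[0.185, 0.983, 0.0], [0.983, -0.185, -0.0], [-0.0, 0.0, -1.0]]
wrist_force: [-0.6, 0.1, -0.0]
width: 68.1
```

Emit:
carry_out(rows=[[0,0,-0.03,0,0,0],[0,0,-0.04,0,0,0],[0,0,-0.04,0,0,0],[-0.033,0,-0.015,0,0,0],[-0.033,0,-0.015,0,0,0]])

```text
time: 46.5
eef_pos: [460.5, -227.6, 203.3]
orientation: [[0.183, 0.983, 0.003], [0.983, -0.183, -0.002], [-0.001, 0.003, -1.0]]
wrist_force: [-0.1, -0.3, 0.1]
width: 68.1
```

Emit:
carry_out(rows=[[0,0,0,0,0,0],[0,0,0,0,0,0],[0,0,0,0,0,0]])

```text
time: 46.8
eef_pos: [459.0, -226.0, 200.2]
orientation: [[0.185, 0.983, -0.002], [0.983, -0.185, 0.002], [0.001, -0.002, -1.0]]
wrist_force: [0.4, 0.7, -0.3]
width: 68.2
```

```bash
python3 - <<'E'
from h import *
plan([440.6,-332,114],79.45)
c=shot("wrist","pics/w17.png"); s=shot("side")
u,v=np.int32(proj(s,[[472,-161,50]])[0]); b=cv2.resize(s["pixels"][v-45:v+45,u-40:u+40,::-1],(400,450),interpolation=cv2.INTER_CUBIC)
cv2.imwrite("pics/m3.png",np.hstack([cv2.resize(c["pixels"][40:265,180:380,::-1],(400,450),interpolation=cv2.INTER_CUBIC),b]))
E
```

```text
t 46.8 pos [ 459.  -226.   200.2] phi 79.35 q1,q6 [-31.1 -20.5] tilt [-0.002  0.002] w 68.2 F [ 0.4  0.7 -0.3]
  -> shift tool mm [-107.7    1.7   86.1] turn tool z -0.1 rows 3
```

View pics/m3.png

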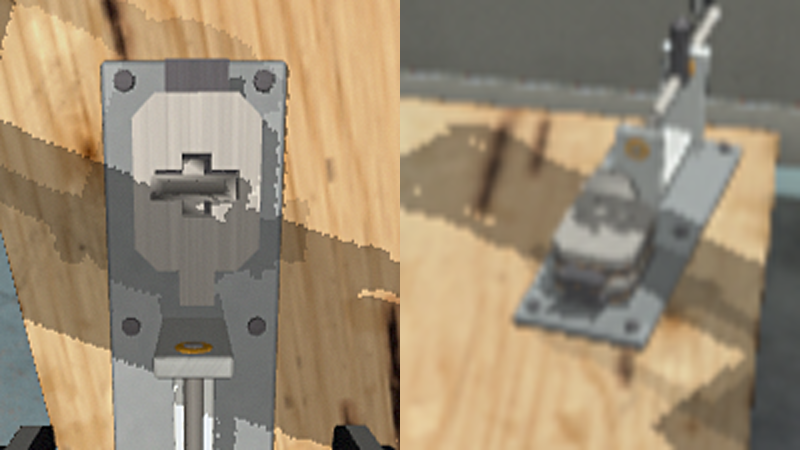

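Emit:
carry_out(rows=[[-0.0358,0,0,0,0,0],[-0.0358,0,0,0,0,0],[-0.0358,0,0,0,0,0],[0,0,0.03,0,0,0],[0,0,0.03,0,0,0]])

```text
time: 47.4
eef_pos: [440.5, -333.6, 141.0]
orientation: [[0.186, 0.983, 0.002], [0.983, -0.186, -0.001], [-0.001, 0.002, -1.0]]
wrist_force: [0.3, 0.5, -0.2]
width: 68.5
```

Emit:
carry_out(rows=[[0,0,0.02,0,0,0],[0,0,0.006,0,0,0],[0,0,0,0,0,0],[0,0,0,0,0,0]])

```text
time: 47.8
eef_pos: [440.7, -332.6, 116.0]
orientation: [[0.184, 0.983, 0.001], [0.983, -0.184, -0.001], [-0.001, 0.001, -1.0]]
wrist_force: [-0.1, 0.0, 0.3]
width: 68.2
```

```bash
python3 - <<'E'
from h import *
plan([439.3,-331.5,113],79.45)
E
```

```text
t 47.8 pos [ 440.7 -332.6  116. ] phi 79.39 q1,q6 [-41.6 -31. ] tilt [ 0.001 -0.001] w 68.2 F [-0.1  0.   0.3]
  -> shift tool mm [ 0.9 -1.5  3. ] turn tool z -0.06 rows 1
```

Grip the knob and push towards home.

Emit:
carry_out(rows=[[0.001,-0.0015,0.002,0,0,0],[0,0,0,0,0,0],[0,0,0,0,0,0],[0,0,0,0,0,0],[0,0,0,0,0,0]], jaw=0)

```text
time: 48.3
eef_pos: [438.9, -331.6, 114.1]
orientation: [[0.185, 0.983, 0.001], [0.983, -0.185, -0.001], [-0.0, 0.001, -1.0]]
wrist_force: [-0.6, 0.7, 4.3]
width: 13.8
```

Emit:
carry_out(rows=[[0,0,0,0,0,0],[0,0,0,0,0,0],[0.005,0,0,0,0,0],[0.01,0,0,0,0,0],[0.01,0,0,0,0,0]])

```text
time: 48.8
eef_pos: [443.3, -307.9, 114.1]
orientation: [[0.185, 0.983, 0.0], [0.983, -0.185, -0.003], [-0.003, 0.001, -1.0]]
wrist_force: [-3.2, -3.2, 5.2]
width: 14.0
```

Emit:
carry_out(rows=[[0.01,0,0,0,0,0],[0.01,0,0,0,0,0],[0.01,0,0,0,0,0],[0.01,0,0,0,0,0],[0,0,0,0,0,0]])

```text
time: 49.3
eef_pos: [451.1, -266.6, 114.1]
orientation: [[0.184, 0.983, 0.001], [0.983, -0.184, -0.0], [0.0, 0.001, -1.0]]
wrist_force: [-1.9, 0.9, 7.1]
width: 13.8
```

Emit:
carry_out(rows=[[0.006,0,0,0,0,0],[0.002,0,0,0,0,0],[0,0,0,0,0,0],[0,0,0,0,0,0]])

```text
time: 49.7
eef_pos: [452.3, -259.7, 114.1]
orientation: [[0.184, 0.983, 0.0], [0.983, -0.184, -0.001], [-0.001, 0.001, -1.0]]
wrist_force: [-1.8, -1.9, 7.5]
width: 13.6
```

Emit:
carry_out(rows=[[0.002,0,0,0,0,0],[0.002,0,0,0,0,0],[0.002,0,0,0,0,0],[0,0,0,0,0,0],[0,0,0,0,0,0]])

```text
time: 50.2
eef_pos: [453.0, -256.7, 114.1]
orientation: [[0.183, 0.983, -0.0], [0.983, -0.183, -0.006], [-0.006, 0.001, -1.0]]
wrist_force: [-5.0, -9.5, 4.5]
width: 13.9
```

Emit:
carry_out(rows=[[0.002,0,0,0,0,0],[0,0,0,0,0,0],[0,0,0,0,0,0]])

```text
time: 50.5
eef_pos: [453.0, -256.5, 114.1]
orientation: [[0.182, 0.983, -0.001], [0.983, -0.182, -0.01], [-0.01, 0.001, -1.0]]
wrist_force: [-6.6, -13.6, 2.5]
width: 13.9
```

Emit:
carry_out(rows=[[0,0,0,0,0,0],[0,0,0,0,0,0],[0,0,0,0,0,0],[0,0,0,0,0,0],[0,0,0,0,0,0]], jaw=85)

```text
time: 51.0
eef_pos: [453.6, -251.2, 113.1]
orientation: [[0.184, 0.983, -0.0], [0.983, -0.184, 0.0], [0.0, -0.0, -1.0]]
wrist_force: [-0.1, 0.3, -0.7]
width: 72.3
```

Emit:
carry_out(rows=[[0,0,-0.03,0,0,0],[0,0,-0.04,0,0,0],[0.01,0,-0.03,0,0,0],[0,0,0,0,0,0],[0,0,0,0,0,0]])

```text
time: 51.5
eef_pos: [455.8, -241.8, 213.9]
orientation: [[0.184, 0.983, 0.001], [0.983, -0.184, -0.001], [-0.001, 0.002, -1.0]]
wrist_force: [-1.4, -0.5, 0.3]
width: 72.7
```

Emit:
carry_out(rows=[[0,0,0,0,0,0],[0,0,0,0,0,0],[0,0,0,0,0,0]])

```text
time: 51.8
eef_pos: [454.5, -241.5, 211.7]
orientation: [[0.185, 0.983, -0.003], [0.983, -0.185, 0.002], [0.001, -0.003, -1.0]]
wrist_force: [0.1, -0.4, -0.9]
width: 72.8
```

```bash
python3 - <<'E'
from h import *
plan([452.4,-257,214],79.45)
c=shot("wrist","pics/w18.png"); s=shot("side"); t=shot("top")
u,v=np.int32(proj(s,[[472,-161,50]])[0]); b=cv2.resize(s["pixels"][v-45:v+45,u-40:u+40,::-1],(400,450),interpolation=cv2.INTER_CUBIC)
cv2.imwrite("pics/m4.png",np.hstack([cv2.resize(c["pixels"][20:290,160:400,::-1],(400,450),interpolation=cv2.INTER_CUBIC),b]))
print(proj(c,[[454.2,-257.4,118]]),"->crop",(proj(c,[[454.2,-257.4,118]])-[160,20])*[400/240,450/270])
E
```

```text
t 51.8 pos [ 454.5 -241.5  211.7] phi 79.33 q1,q6 [-32.8 -22.2] tilt [-0.003  0.002] w 72.8 F [ 0.1 -0.4 -0.9]
  -> shift tool mm [-15.6   0.8  -2.3] turn tool z -0.12 rows 1
[[278.67885206 241.70284443]] ->crop [[197.79808676 369.50474071]]
```

View pics/m4.png

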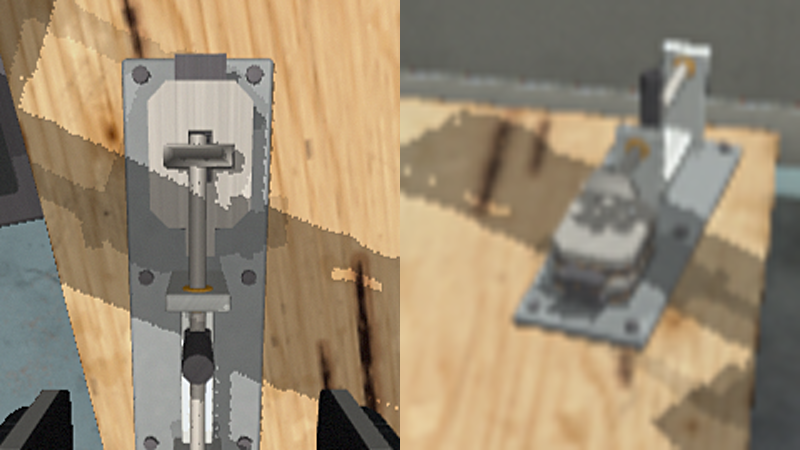

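```bash
python3 -c "
from plant import *
print(finish_job())"
```

```text
the job is handed in; nothing more can be done
None
```

The clutch pack is built and the bolt is home. I handed the job in at about 52 s, and it reports no verdict.

- **Bolt drawn back:** I pulled it until it met its stop, with the knob about 174 mm from the hub's axis.
- **Pack:** Four plates were on the table, and I placed them friction, separator, friction, separator from the bottom up. The separator whose tab pointed left was turned round and gripped again so its tab faces the guide. I left the yellow look-alike, the reel and the wooden block alone.
- **Bolt home:** I pushed it until it met the stop, about 76 mm of travel by the arm's reading, then let go and backed off.

**Last checks:**
- The third and fourth plates touched down at the heights expected for a flat pack (bottoms at about 36 and 46 mm above the table).
- The last picture shows a friction tab pointing away from the guide and the top separator's tab towards it. I did not look again at the tabs of the two lowest plates after placing them.
- The bolt's tip is through the window. In the last wrist picture the knob sat about 1.5 mm nearer the hub than predicted, within the camera's calibration.
- **One disagreement:** the wrist camera put the hub about 1.7 mm to one side of where gripping the knob did. I took it as a camera offset and corrected for it when placing the plates.

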